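# Clear the board-breaking ledge and load the module programmer

## Task

Finish this board batch: push every green waste rail off the striped edge of the ledge so it drops into the scrap chute below (push them, do not lift them, and leave the brass gauge block where it is on the ledge), push each power module straight down into a free bay of the white dock, one to a bay, until it clicks past the sprung ball and stands fully home, and slide the flat steel blade by its red grip, front edge first, fully home into the slot of the yellow rack. Only when all of that is done, throw the red-tipped run lever fully over, away from the robot. Leave everything else on the bench where it stands.

Things in the scene. Friction and masses are not known exactly. Their poses are not given: they have to be found in the camera images.
- station: Fixed blue breaking ledge and grey scrap chute, one unit. Origin on the table under the middle of the striped drop edge (lip); x points from the ledge out over the chute (the push direction), y along the lip, z up. The aluminium ledge top is at z = 100, x = -120 to 0, y = -137 to 137 mm, with a rail 6 thick and 10 high at each y end; its back is open.
- chute (a point): Middle of the open-topped chute, at table height. Axes as station. Inside it spans x = -60 (the ledge's face) to 59 and y = -137 to 137 mm; its walls are 60 mm high and 6 thick, 40 mm below the ledge top; its black floor slopes from about 45 mm high at the ledge to 8 mm.
- offcut1: Waste edge rail of green circuit board with a copper strip, 18 (x) x 42 (y) x 8 (z) mm, 20 g, lying flat on the ledge with its long side roughly along the lip, about 54 mm from its neighbours' centres. Origin at the centre of its underside. May be absent.
- offcut2: Waste edge rail of green circuit board with a copper strip, 18 (x) x 42 (y) x 8 (z) mm, 20 g, lying flat on the ledge with its long side roughly along the lip, about 54 mm from its neighbours' centres. Origin at the centre of its underside. May be absent.
- offcut3: Waste edge rail of green circuit board with a copper strip, 18 (x) x 42 (y) x 8 (z) mm, 20 g, lying flat on the ledge with its long side roughly along the lip, about 54 mm from its neighbours' centres. Origin at the centre of its underside. May be absent.
- offcut4: Waste edge rail of green circuit board with a copper strip, 18 (x) x 42 (y) x 8 (z) mm, 20 g, lying flat on the ledge with its long side roughly along the lip, about 54 mm from its neighbours' centres. Origin at the centre of its underside. May be absent.
- gauge: Brass gauge block 26 x 26 x 20 mm with a dark disc on top, 110 g, standing on the ledge in the row with the waste rails. It is to stay where it is. Origin at the centre of its underside.
- module1: Power module: aluminium block 40 (x) x 46 (y) x 44 (z) mm, about 140 g, dark stripes on top, standing on the table. A green waist 3.5 mm deep crosses its two x faces 3 to 16 mm above the underside; the bay's ball rests there when home. Half a turn about z makes no difference. Grip it across x, by the upper part. Origin: centre of its underside. May be absent.
- module2: Power module: aluminium block 40 (x) x 46 (y) x 44 (z) mm, about 140 g, dark stripes on top, standing on the table. A green waist 3.5 mm deep crosses its two x faces 3 to 16 mm above the underside; the bay's ball rests there when home. Half a turn about z makes no difference. Grip it across x, by the upper part. Origin: centre of its underside. May be absent.
- module3: Power module: aluminium block 40 (x) x 46 (y) x 44 (z) mm, about 140 g, dark stripes on top, standing on the table. A green waist 3.5 mm deep crosses its two x faces 3 to 16 mm above the underside; the bay's ball rests there when home. Half a turn about z makes no difference. Grip it across x, by the upper part. Origin: centre of its underside. May be absent.
- blade: Break-off blade: steel plate 80 (x) x 40 (y) x 5 (z) mm lying flat on the table, with an upright red grip standing on it: 24 (x) x 12 (y) mm, centred at x = -18, up to z = 45 mm. 90 g. Origin: centre of the plate's underside; +x is its front, the end away from the grip.
- slot (a point): Mouth of the slot in the fixed yellow rack: middle of the opening, on the table. x points into the slot (away from the robot), y across, z up. The slot's floor is the table; it is 43 mm wide, 10 mm high and 40 mm deep to its stop; the rack is 68 mm wide and 22 mm high; two dark vanes flare out 12 mm in front of the mouth. Home: the front edge at the stop.
- dock: Fixed programming dock: grey base plate 4 mm thick with three white bays in a row along y and the run lever beyond them at its -y end. Origin on the table under the middle bay; x points away from the robot, y along the row, z up. White bay walls with flared mouths stand up to 25 mm above the table.
- bay1 (a point): Centre of bay 1's floor, 4 mm above the table, dock y = -60: a home module has its origin here, x and y along the dock's. Bay 42 (x) x 48.4 (y) mm, 21 deep with a 4 mm flared mouth. A sprung steel ball 14 across, centre 9 above the floor, juts 4 mm in from the +x wall: the foot meets it about 14 mm above the floor and is pushed past with 5 to 15 N.
- bay2 (a point): Centre of bay 2's floor, 4 mm above the table, dock y = 0: a home module has its origin here, x and y along the dock's. Bay 42 (x) x 48.4 (y) mm, 21 deep with a 4 mm flared mouth. A sprung steel ball 14 across, centre 9 above the floor, juts 4 mm in from the +x wall: the foot meets it about 14 mm above the floor and is pushed past with 5 to 15 N.
- bay3 (a point): Centre of bay 3's floor, 4 mm above the table, dock y = 60: a home module has its origin here, x and y along the dock's. Bay 42 (x) x 48.4 (y) mm, 21 deep with a 4 mm flared mouth. A sprung steel ball 14 across, centre 9 above the floor, juts 4 mm in from the +x wall: the foot meets it about 14 mm above the floor and is pushed past with 5 to 15 N.
- run_lever (a joint): Run lever: 0 leaning to the dock's -x (towards the robot, off), 1.0 rad fully over to +x (on). It starts at 0 to 0.12, turns about an axis along the dock's y at 26 mm above the table, is light (under 2 N at its tip) and stays where it is left.
- run_lever_tip (a point): Centre of the red ball, 26 mm across, at the end of the run lever, 80 mm from its pivot (96 to 106 mm above the table). The lever stands at dock x = 0, y = -128 mm; its rod is 10 mm thick.
- solder_reel: Bystander: blue reel 56 mm across, 22 high. Origin: centre of underside.
- flux_bottle: Bystander: bottle 36 mm across, 85 high. Origin: centre of underside.
- esd_brush: Bystander: brush lying on the table.
- parts_dish: Bystander: black dish 64 mm across, 25 high.
- paste_jar: Bystander: jar 44 mm across, 45 high.
- inductor: Bystander: grey block 32 x 32 x 18 mm.
Not all that is in view belongs to the job. What is shaped like the offcut4 but pink is not meant. What is shaped like the module1 but blue is not meant.

How it is judged:
By the outcome, as a careful person would: the job done as asked, in the order asked, and still so for the second after the job is handed in, with the robot touching nothing.
Of offcut1, offcut2, offcut3, offcut4 only 3 to 4 are there at a start; the rules pass over those that are not, and their reading is None.
Of module1, module2, module3 only 2 to 3 are there at a start; the rules pass over those that are not, and their reading is None.
At some moment in a run one of module1, module2, module3, blade may be knocked a few centimetres aside while the robot is not near it.
Once in a run the grip may slacken for a moment while it holds something.
It also fails if it takes over 192 s, if anything falls off the work surface, if the arm or the gripper's body presses on something with over 40 N, if the wrist force passes 120 N, or if a joint passes its speed limit or range.

## Robot

A 6-joint arm with a two-finger parallel gripper is mounted at the origin on the work surface. World frame = base frame: x ahead of the robot, y to its left, z up, the work surface at z = 0. Lengths are in m, angles in rad, forces in N, time in s.
With the tool pointing down it reaches from about 0.425 to 0.95 m from the base axis. Payload 3.5 kg.
Tool frame: the origin (TCP) lies between the finger pads; the fingertips stand r.nose_length ahead of it and the grasp point (between the pads) lies 2 mm behind it (r.nose_length is the distance from the TCP to the fingertips, in m); z points along the fingers, y is the line along which they close (so a half turn about z gives the same grasp; the last joint's range is limited). The gripper opens to 85 mm and grips with 20 to 120 N. Pads are 22 mm wide; open, the fingers measure 114 mm over their backs; the gripper's body (76 mm by 85 mm) begins 54 mm behind the grasp point. The pads swing forward as they close: fully open they stand 13 mm farther back than shut.
Start: joints at [1.09, 0.286, 1.577, -0, 1.279, -0.15], TCP at [0.219, 0.638, 0.219] pointing down, gripper open.
Joint ranges: [-2.77, 2.77], [-0.9, 2.22], [0.21, 2.48], [-1.53, 4.67], [0.24, 2.81], [-2.84, 2.84]. Speed limits (rad/s): [2.79, 2.79, 3.14, 3.14, 3.14, 3.14].

## Interface

Orientations are given as a 3x3 rotation matrix whose columns are the frame's x, y, z axes.
In Python, from bench import r, imaging gives the robot as it stands.
- The arm moves only by the shell command python3 -m crank 'ROWS'. ROWS is JSON, a list of rows, each an object with "travel": the shift along the tool's x, y, z each as a share of 100 mm, from -1 to 1, a list of three; "turn": the turn, a rotation vector about the tool's x, y, z each as a share of 180 degrees, from -1 to 1, a list of three; "gripper": the opening, from 0 (shut) to 1 (fully open). A call has 1 to 8 rows; each row is the pose to reach, as a shift and turn from the pose commanded when the call began, along the tool's axes at that moment, turning the shorter way round; what a row does not reach only later rows make up. A row lasts 1/12 s, in which the tool goes at most 41.7 mm and 7.16 degrees, less where a joint would pass 70% of its speed; a pose out of reach is approached as far as the arm can. A call with a number of a shift or a turn outside -1 to 1 is refused whole. A call with a gripper value outside its range is refused whole. The fingers move at their own pace and stop on an object; the grip force is fixed at half the most. Time passes only in rows, so rows that repeat a pose let the fingers close. It gives the time, the measured TCP pose, the force, the opening and the grip force at its end, in the units of the state.
- r.read_state(): the state, without advancing time (a new reading comes with each control period).
- imaging.get_image(name): name is "side" or "top" or "wrist"; returns the picture (420x560x3 uint8, red, green, blue); there is no depth.
- imaging.calibration(name): a dict with "intrinsics" (3x3 intrinsics, pixels), "view" (4x4, takes a point from world to camera coordinates); the wrist camera has in their place "T_tool_cam" (4x4, takes a point from camera to tool coordinates, whose origin is the TCP and whose axes are the flange's). Camera axes: x right, y down, z forward; pixel columns grow to the right and rows downward; lengths in m; the calibration is good to about 2 mm. A picture is of the moment at which its call begins: read the wrist's pose just before it. calibration takes no time and is no camera call.
- r.job_done(): hands the job in; it is judged then, once.
The state is a dict: "time": time; "q": joint angles; "joint_vel": joint speeds; "joint_torque": joint torques, N m; "tool_pos": TCP position; "ee_rot": TCP orientation; "contact_force": force on the tool from outside, world axes, zero at the start; "moment": the same for the moment, N m; "finger_gap": opening from 0.0 (shut) to 1.0 (fully open); "finger_force": force on a finger pad.
Only numpy, scipy, OpenCV 4.12 (cv2) and the standard library are available. Lean on these libraries where they do the work, as an engineer would, in place of code of your own. Each camera call takes 0.05 s, during which the arm holds its last target. There are 200 camera calls.

## Working session

There is one attempt and no reset: what is moved stays moved. The work goes in short steps, Python scripts to look and compute and a shell command to move; the robot and the scene stay as the last step left them, time stands still between calls to the robot, and variables do not carry over. Pictures are saved under pics/ and viewed, at most 14 in all, crops included, and the job is handed in when it is done.

```bash
ls; mkdir -p pics; python3 - <<'E'
from bench import r, imaging
import cv2,numpy as np
s=r.read_state();print(s,r.nose_length)
for n in("side","top","wrist"):
    im=imaging.get_image(n);cv2.imwrite(f"pics/{n}0.png",im[:,:,::-1])
    c=imaging.calibration(n);print(n,{k:np.round(v,4).tolist() for k,v in c.items()})
E
```

```text
pics
{'time': 0.0, 'q': array([ 1.09000523e+00,  2.87211627e-01,  1.57819291e+00,  8.69339922e-06,
        1.27858871e+00, -1.49987577e-01]), 'joint_vel': array([ 0.00059624, -0.00090814, -0.00052952,  0.00041706,  0.00137809,
       -0.00077402]), 'joint_torque': array([ 1.27270316e-03, -4.05990601e+01, -2.92620957e+01, -8.34285038e-05,
        5.88796043e-03,  6.84301149e-07]), 'tool_pos': array([0.21888119, 0.63779666, 0.21760795]), 'ee_rot': array([[-9.45780641e-01,  3.24804141e-01, -1.11760828e-03],
       [ 3.24805857e-01,  9.45778326e-01, -2.12458451e-03],
       [ 3.66935844e-04, -2.37239661e-03, -9.99997119e-01]]), 'contact_force': array([ 0.05270575, -0.53866803, -0.82167488]), 'moment': array([-0.00158329,  0.03595587,  0.01496517]), 'finger_force': 0.0, 'finger_gap': 0.9977264698182029} 0.017
side {'intrinsics': [[457.0532, 0.0, 281.9614], [0.0, 457.0532, 211.4823], [0.0, 0.0, 1.0]], 'view': [[0.9388, -0.3441, 0.0172, -0.5228], [-0.2338, -0.6731, -0.7016, 0.1913], [0.253, 0.6546, -0.7124, 0.9694], [0.0, 0.0, 0.0, 1.0]]}
top {'intrinsics': [[483.4776, 0.0, 272.7477], [0.0, 483.4776, 213.8085], [0.0, 0.0, 1.0]], 'view': [[0.004, -0.9998, 0.0177, -0.0052], [-0.9855, -0.0069, -0.1694, 0.5605], [0.1694, -0.0168, -0.9854, 1.2439], [0.0, 0.0, 0.0, 1.0]]}
wrist {'intrinsics': [[337.6828, 0.0, 278.5467], [0.0, 337.6828, 203.8019], [0.0, 0.0, 1.0]], 'T_tool_cam': [[0.0002, -0.9502, -0.3116, 0.0796], [1.0, 0.0002, -0.0002, 0.0001], [0.0003, -0.3116, 0.9502, -0.1549], [0.0, 0.0, 0.0, 1.0]]}
```

View pics/top0.png

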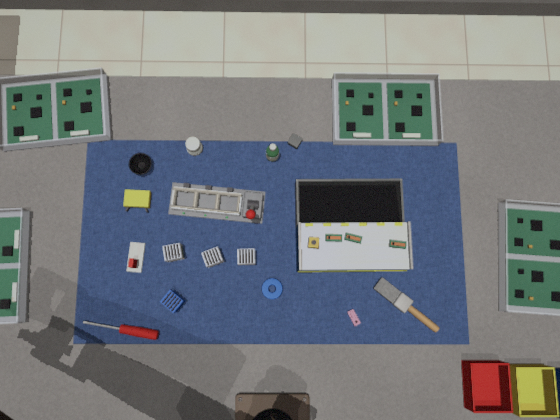

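View pics/side0.png

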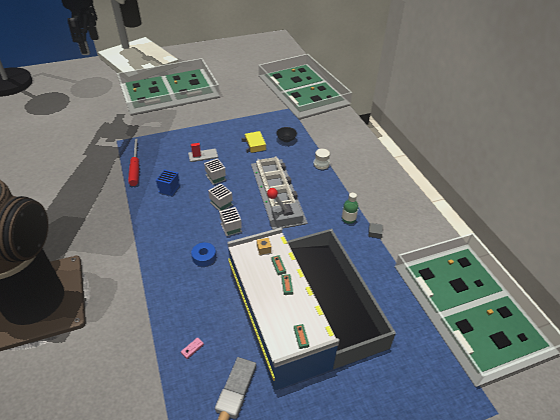

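The top view shows:
- Green rails at (334,238), (353,238) and (398,244), so 3 are present, with the brass gauge at (313,242).
- White striped modules at (172,252), (212,257) and (246,257).
- The blue decoy at (172,301) and the pink decoy at (354,317).
- The blade at (136,258) with its red grip at (132,263), and the yellow rack at (137,198).
- The dock at (205,203) and the lever ball at (251,214).

Next I'll enlarge the view and measure by masks.

```bash
cat > h.py <<'E'
from bench import r, imaging
import cv2,numpy as np
def cam(n,s=None):
    c=imaging.calibration(n)
    if n!="wrist": return c["intrinsics"],np.linalg.inv(c["view"])
    s=s or r.read_state();T=np.eye(4);T[:3,:3]=s["ee_rot"];T[:3,3]=s["tool_pos"]
    return c["intrinsics"],T@c["T_tool_cam"]
def cast(C,u,v,z):
    K,T=C;d=T[:3,:3]@np.linalg.inv(K)@[u,v,1];o=T[:3,3]
    return o+d*(z-o[2])/d[2]
def proj(C,p):
    K,T=C;q=K@(np.linalg.inv(T)@np.append(p,1))[:3];return q[:2]/q[2]
def snap(n,f=None):
    C=cam(n);im=imaging.get_image(n)
    if f: cv2.imwrite(f"pics/{f}.png",im[:,:,::-1])
    return C,im
def blobs(im,lo,hi,roi=None,amin=15,k=0):
    h=cv2.cvtColor(im,cv2.COLOR_RGB2HSV);m=cv2.inRange(h,np.array(lo),np.array(hi))
    if roi: z=np.zeros_like(m);x0,y0,x1,y1=roi;z[y0:y1,x0:x1]=m[y0:y1,x0:x1];m=z
    if k: m=cv2.morphologyEx(m,cv2.MORPH_CLOSE,np.ones((k,k)))
    cs=[c for c in cv2.findContours(m,cv2.RETR_EXTERNAL,cv2.CHAIN_APPROX_NONE)[0] if cv2.contourArea(c)>=amin]
    return cs
def rect(C,c,z):
    "cast contour onto plane z, min-area rect in world: centre, sizes, angle of long side(deg)"
    p=np.array([cast(C,*q[0],z)[:2] for q in c],np.float32)
    b=cv2.boxPoints(cv2.minAreaRect(p*1000))/1000
    e=[b[1]-b[0],b[2]-b[1]];e.sort(key=lambda v:-np.linalg.norm(v))
    a=np.degrees(np.arctan2(e[0][1],e[0][0]))%180
    return np.round(b.mean(0),4),np.round([np.linalg.norm(v)*1000 for v in e],1),round(a,1)
E
python3 - <<'E'
from h import *
C=cam("top");im=cv2.imread("pics/top0.png")[:,:,::-1]
def show(t,cs,z):
    for c in cs: print(t,c.mean((0,1)).round(1),*rect(C,c,z))
show("rail",blobs(im,(40,60,30),(85,255,255),(300,225,415,260)),.108)
show("gauge",blobs(im,(15,80,80),(35,255,255),(305,232,322,252)),.12)
show("mod",blobs(im,(0,0,150),(179,70,255),(155,235,265,275),60,5),.044)
show("bladewhite",blobs(im,(0,0,130),(179,60,255),(120,235,150,280),60,5),.005)
show("red",blobs(im,(0,120,80),(8,255,255),(115,190,270,280)),.045)
show("rack",blobs(im,(22,120,80),(35,255,255),(115,180,160,220)),.022)
show("dockwhite",blobs(im,(0,0,150),(179,50,255),(165,175,270,230),20,3),.025)
show("ledge",blobs(im,(0,0,170),(179,60,255),(290,215,415,275),20,5),.1)
show("leverred",blobs(im,(0,120,80),(8,255,255),(235,200,270,230)),.1)
cr=np.vstack([cv2.resize(im[175:285,100:270],None,fx=3.4,fy=3.4,interpolation=cv2.INTER_CUBIC)])
a=cv2.resize(im[180:290,105:270],None,fx=3,fy=3);b=cv2.resize(im[175:275,290:415],None,fx=2.2,fy=2.2)
o=np.zeros((600,600,3),np.uint8);o[:330,:495]=a;o[340:560,:275]=b
cv2.imwrite("pics/crop1.png",o[:,:,::-1])
E
```

```text
gauge [313.4 242.4] [ 0.4765 -0.1027] [25.9 25.1] 173.2
mod [245.4 255.6] [0.4492 0.0693] [44.9 39.7] 90.6
mod [211.3 256.1] [0.4473 0.1593] [47.1 39.9] 112.0
mod [171.5 251.4] [0.4595 0.2646] [46.4 40.6] 101.4
bladewhite [135.1 257. ] [0.4471 0.3689] [82.2 42.2] 176.0
red [131.1 262.7] [0.4278 0.3685] [21.2 10.4] 3.0
red [250.2 214. ] [0.5615 0.0587] [24.5 21.4] 0.6
rack [137.2 198.7] [0.6047 0.3677] [69.1 44.9] 87.3
dockwhite [204.2 202.1] [0.5961 0.1812] [191.8  80.2] 84.6
ledge [355.8 244.3] [ 0.4719 -0.21  ] [286.1 118.1] 91.0
leverred [250.2 214. ] [0.552 0.057] [23.4 20.5] 0.6
```

View pics/crop1.png

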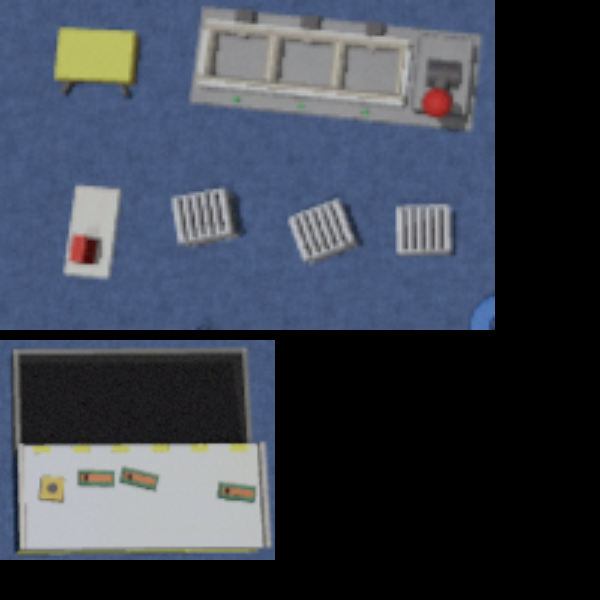

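The crop confirms it: 3 green rails (a gap at the third or fourth place) with the brass gauge left of them, 3 silver striped modules, the blade with its front facing +x, and the yellow rack ahead of it. I'll go above the blade first.

```bash
cat >> h.py <<'E'
def plan(p,th=None,s=None):
    "shares (tool axes) from the measured pose to TCP p with tool-x yaw th (deg)"
    s=s or r.read_state();R=s["ee_rot"];y=np.degrees(np.arctan2(R[1,0],R[0,0]))
    t=(R.T@(np.array(p)-s["tool_pos"])/.1).round(3)
    print("pos",s["tool_pos"].round(4),"yaw",y.round(1),"tilt",R[:2,2].round(3),"-> travel",t,"turnz",None if th is None else round(-((th-y+180)%360-180)/180,4))
E
python3 -m crank '[{"travel":[-0.95,-0.62,0.1],"turn":[0,0,0],"gripper":1},{"travel":[-0.95,-0.62,0.1],"turn":[0,0,0],"gripper":1},{"travel":[-0.95,-0.62,0.1],"turn":[0,0,0],"gripper":1}]'
python3 -m crank '[{"travel":[-0.95,-0.62,0.1],"turn":[0,0,0],"gripper":1},{"travel":[-0.95,-0.62,0.1],"turn":[0,0,0],"gripper":1},{"travel":[-0.95,-0.62,0.1],"turn":[0,0,0],"gripper":1}]'
python3 -m crank '[{"travel":[-0.95,-0.62,0.1],"turn":[0,0,-0.08],"gripper":1},{"travel":[-0.95,-0.62,0.1],"turn":[0,0,-0.08],"gripper":1},{"travel":[-0.95,-0.62,0.1],"turn":[0,0,-0.08],"gripper":1},{"travel":[-0.95,-0.62,0.1],"turn":[0,0,-0.08],"gripper":1}]'
python3 - <<'E'
from h import *
print(r.read_state()["tool_pos"])
C,im=snap("wrist","w1")
for c in blobs(im,(0,120,80),(8,255,255),None,60): print("red",c.mean((0,1)),*rect(C,c,.045))
for c in blobs(im,(0,0,110),(179,60,255),None,300,5): print("white",c.mean((0,1)).round(),cv2.contourArea(c),*rect(C,c,.005))
E
```

```text
time: 0.4
tool_pos: [0.2896, 0.5469, 0.208]
ee_rot: [[-0.946, 0.324, -0.0], [0.324, 0.946, -0.002], [-0.0, -0.002, -1.0]]
contact_force: [-0.7, 0.2, 0.1]
finger_gap: 1.002
finger_force: 0.0
time: 0.65
tool_pos: [0.3597, 0.4569, 0.1983]
ee_rot: [[-0.946, 0.326, -0.0], [0.326, 0.946, -0.001], [-0.0, -0.001, -1.0]]
contact_force: [0.6, 0.5, -0.3]
finger_gap: 0.994
finger_force: 0.0
time: 0.98
tool_pos: [0.4313, 0.3653, 0.188]
ee_rot: [[-0.996, 0.085, 0.0], [0.085, 0.996, -0.003], [-0.0, -0.003, -1.0]]
contact_force: [0.5, -0.0, 0.3]
finger_gap: 1.002
finger_force: 0.0
[0.43125576 0.36526269 0.18798343]
red [287.04705882 179.56470588] [0.4266 0.3734] [29.8 11.9] 175.3
white [467. 412.] 479.0 [0.7667 0.5887] [50.3 32.8] 85.4
white [ 16. 322.] 497.0 [0.5877 0.0377] [46.9 33. ] 84.4
white [198. 331.] 3216.0 [0.6146 0.2446] [101.2  79.9] 175.1
white [ 63. 307.] 3042.0 [0.5839 0.1024] [154.9  69.5] 84.6
white [180. 214.] 2215.0 [0.4682 0.2585] [66.5 55.1] 101.3
white [ 61. 216.] 2761.0 [0.4631 0.1264] [126.8  46. ] 111.5
white [286. 189.] 2799.5 [0.4483 0.3715] [79.8 40.3] 175.3
white [502. 173.] 41219.0 [0.4986 0.5829] [437.2 147. ] 9.6
```

View pics/w1.png

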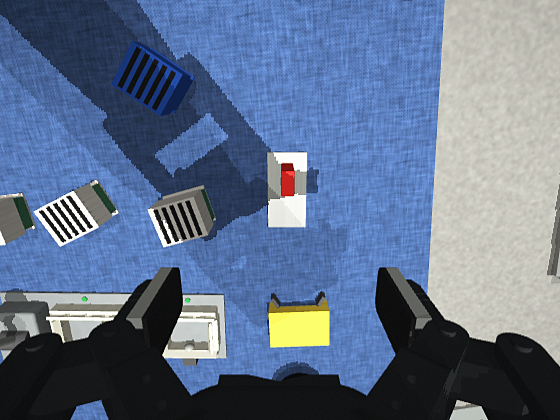

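The wrist view shows the blade at (286,189) with its red grip at (287,180), and the rack at (299,325). The blade measures 79.8 x 40.3 mm, which matches. I'll measure the rack from this view, then grip.

```bash
python3 - <<'E'
from h import *
C=cam("wrist");im=cv2.imread("pics/w1.png")[:,:,::-1]
for c in blobs(im,(20,100,60),(38,255,255),(230,270,360,370),60,3):
    b=cv2.boxPoints(cv2.minAreaRect(c));print(b.round(1).tolist(),*rect(C,c,.022))
    for a in b: print(a.round(),cast(C,*a,.022).round(4))
h=cv2.cvtColor(im,cv2.COLOR_RGB2HSV)
for v in range(290,350,2): print(v,h[v,299].tolist(),cast(C,299,v,.022)[0].round(4),cast(C,299,v,0)[0].round(4))
plan([.4304,.373,.04],175.3)
E
```

```text
[[267.3999938964844, 302.1000061035156], [327.70001220703125, 299.8999938964844], [329.3999938964844, 344.6000061035156], [269.1000061035156, 346.8999938964844]] [0.5996 0.3751] [67.4 60.3] 87.7
[267. 302.] [0.5681 0.3431 0.022 ]
[328. 300.] [0.5708 0.4096 0.022 ]
[329. 345.] [0.6311 0.4091 0.022 ]
[269. 347.] [0.6285 0.3393 0.022 ]
290 [110, 133, 167] 0.5557 0.5697
292 [109, 133, 178] 0.5582 0.5724
294 [109, 133, 159] 0.5607 0.5751
296 [109, 132, 185] 0.5632 0.5778
298 [110, 132, 187] 0.5658 0.5805
300 [110, 131, 193] 0.5683 0.5832
302 [110, 136, 103] 0.5709 0.586
304 [110, 168, 85] 0.5735 0.5887
306 [24, 183, 135] 0.576 0.5915
308 [24, 192, 155] 0.5786 0.5942
310 [24, 197, 150] 0.5812 0.597
312 [30, 157, 255] 0.5838 0.5998
314 [30, 146, 255] 0.5865 0.6026
316 [30, 148, 254] 0.5891 0.6054
318 [30, 147, 254] 0.5918 0.6083
320 [30, 146, 254] 0.5944 0.6111
322 [30, 148, 254] 0.5971 0.614
324 [30, 148, 254] 0.5998 0.6168
326 [30, 148, 254] 0.6025 0.6197
328 [30, 148, 254] 0.6052 0.6226
330 [30, 148, 254] 0.6079 0.6255
332 [30, 148, 254] 0.6106 0.6284
334 [30, 148, 254] 0.6134 0.6314
336 [30, 148, 254] 0.6161 0.6343
338 [30, 149, 254] 0.6189 0.6373
340 [30, 149, 254] 0.6217 0.6402
342 [30, 149, 254] 0.6245 0.6432
344 [30, 152, 255] 0.6273 0.6462
346 [78, 33, 196] 0.6301 0.6492
348 [109, 132, 219] 0.6329 0.6523
pos [0.4297 0.3674 0.1883] yaw 175.1 tilt [-0.001 -0.001] -> travel [-0.003  0.058  1.483] turnz -0.0009
```

```bash

python3 -m crank '[{"travel":[0,0.06,1],"turn":[0,0,0],"gripper":0.5},{"travel":[0,0.06,1],"turn":[0,0,0],"gripper":0.5},{"travel":[0,0.06,1],"turn":[0,0,0],"gripper":0.5},{"travel":[0,0.06,1],"turn":[0,0,0],"gripper":0.5}]'
python3 -m crank '[{"travel":[0,0,0.25],"turn":[0,0,0],"gripper":0.5},{"travel":[0,0,0.48],"turn":[0,0,0],"gripper":0.5},{"travel":[0,0,0.48],"turn":[0,0,0],"gripper":0.5},{"travel":[0,0,0.48],"turn":[0,0,0],"gripper":0},{"travel":[0,0,0.48],"turn":[0,0,0],"gripper":0},{"travel":[0,0,0.48],"turn":[0,0,0],"gripper":0},{"travel":[0,0,0.48],"turn":[0,0,0],"gripper":0},{"travel":[0,0,0.48],"turn":[0,0,0],"gripper":0}]'
python3 -m crank '[{"travel":[0,0,0],"turn":[0,0,0],"gripper":0},{"travel":[0,0,0],"turn":[0,0,0],"gripper":0}]'
python3 - <<'E'
from h import *
s=r.read_state()
plan([.515,.3784,.04],177.7); plan([.565,.3764,.04],177.7)
C,im=snap("wrist","w2")
for c in blobs(im,(0,0,110),(179,60,255),(200,130,350,330),300,5): print("white",c.mean((0,1)).round(),*rect(C,c,.005))
E
```

```text
time: 1.37
tool_pos: [0.4242, 0.3746, 0.0831]
ee_rot: [[-0.997, 0.079, -0.01], [0.079, 0.997, -0.006], [0.01, -0.006, -1.0]]
contact_force: [-0.5, -1.1, 0.0]
finger_gap: 0.5
finger_force: 0.0
time: 2.03
tool_pos: [0.4297, 0.3765, 0.0426]
ee_rot: [[-0.997, 0.079, 0.002], [0.079, 0.997, 0.001], [-0.002, 0.002, -1.0]]
contact_force: [0.1, 0.0, 0.5]
finger_gap: -0.0
finger_force: 0.0
time: 2.2
tool_pos: [0.429, 0.376, 0.0415]
ee_rot: [[-0.997, 0.079, 0.001], [0.079, 0.997, 0.0], [-0.001, 0.0, -1.0]]
contact_force: [0.3, -0.2, 0.4]
finger_gap: -0.0
finger_force: 0.0
pos [0.429  0.376  0.0415] yaw 175.4 tilt [0.001 0.   ] -> travel [-0.855  0.092  0.016] turnz -0.0125
pos [0.429  0.376  0.0415] yaw 175.4 tilt [0.001 0.   ] -> travel [-1.355  0.112  0.016] turnz -0.0125
white [273. 249.] [0.4447 0.3719] [74.  40.2] 175.3
```

View pics/w2.png

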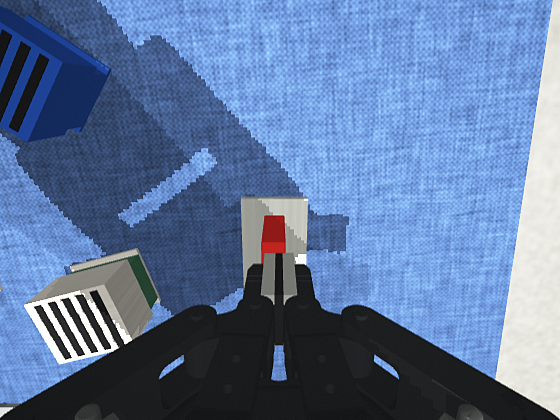

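```bash
python3 - <<'E'
from h import *
C,im=snap("side","s2");C2,im2=snap("top")
s=r.read_state();R=s["ee_rot"];p=s["tool_pos"]
for n,c in(("side",C),("top",C2)):
    print(n,"tcp",proj(c,p).round(1),"tip",proj(c,p-[0,0,.017]).round(1),"grip top c",proj(c,[.4297,.373,.045]).round(1))
a=cv2.resize(im[90:190,150:250],None,fx=4,fy=4,interpolation=2);b=cv2.resize(im2[220:300,95:175],None,fx=5,fy=5,interpolation=2)
cv2.imwrite("pics/c2.png",np.hstack([a,b])[:,:,::-1])
E
```

```text
side tcp [194.1 144.1] tip [194.8 148.9] grip top c [194.5 143.5]
top tcp [128.6 262.7] tip [130.4 263.1] grip top c [129.3 262.2]
```

View pics/c2.png

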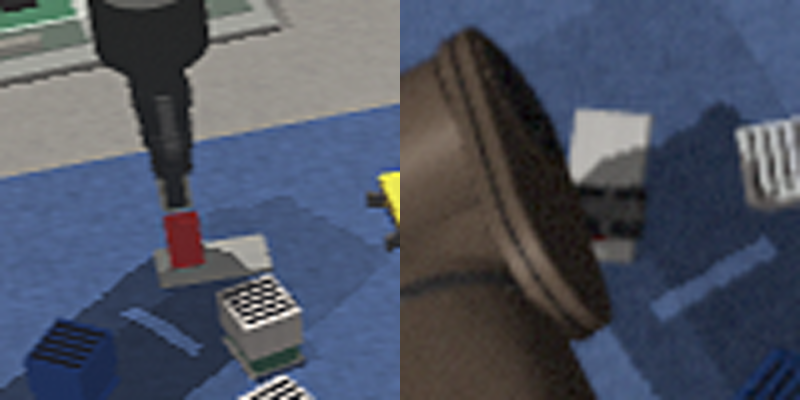

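The side view shows the shut fingertips just above the red grip (crop (175,208) against the grip top at (182,212)). The tips therefore sit higher than TCP minus the nose length. I'll open, go down 15 mm and close again.

```bash

python3 -m crank '[{"travel":[0,-0.03,-0.05],"turn":[0,0,0],"gripper":0.5},{"travel":[0,-0.03,-0.05],"turn":[0,0,0],"gripper":0.5},{"travel":[0,-0.03,-0.05],"turn":[0,0,0],"gripper":0.5},{"travel":[0,-0.03,-0.05],"turn":[0,0,0],"gripper":0.5},{"travel":[0,-0.03,0.05],"turn":[0,0,0],"gripper":0.5},{"travel":[0,-0.03,0.15],"turn":[0,0,0],"gripper":0.5},{"travel":[0,-0.03,0.15],"turn":[0,0,0],"gripper":0.5}]'
python3 -m crank '[{"travel":[0,0,0],"turn":[0,0,0],"gripper":0},{"travel":[0,0,0],"turn":[0,0,0],"gripper":0},{"travel":[0,0,0],"turn":[0,0,0],"gripper":0},{"travel":[0,0,0],"turn":[0,0,0],"gripper":0},{"travel":[0,0,0],"turn":[0,0,0],"gripper":0},{"travel":[0,0,0],"turn":[0,0,0],"gripper":0}]'
```

```text
time: 2.93
tool_pos: [0.4266, 0.3717, 0.0229]
ee_rot: [[-0.997, 0.079, -0.005], [0.079, 0.997, -0.003], [0.004, -0.003, -1.0]]
contact_force: [-0.5, -0.5, 1.1]
finger_gap: 0.498
finger_force: 0.0
time: 3.43
tool_pos: [0.4286, 0.3729, 0.0261]
ee_rot: [[-0.997, 0.079, 0.0], [0.079, 0.997, 0.0], [-0.0, 0.0, -1.0]]
contact_force: [0.8, -0.4, 0.1]
finger_gap: 0.114
finger_force: 59.5
```

```bash

python3 -m crank '[{"travel":[-0.1,0.06,0],"turn":[0,0,-0.013],"gripper":0},{"travel":[-0.35,0.125,0],"turn":[0,0,-0.013],"gripper":0},{"travel":[-0.6,0.125,0],"turn":[0,0,-0.013],"gripper":0},{"travel":[-0.75,0.125,0],"turn":[0,0,-0.013],"gripper":0},{"travel":[-0.75,0.125,0],"turn":[0,0,-0.013],"gripper":0},{"travel":[-0.75,0.125,0],"turn":[0,0,-0.013],"gripper":0}]'
python3 - <<'E'
from h import *
print(r.read_state()["contact_force"].round(1))
plan([.565,.3764,.026],177.7)
C,im=snap("wrist","w3")
for c in blobs(im,(20,100,60),(38,255,255),(180,200,420,380),60,3): print("rack",cv2.boxPoints(cv2.minAreaRect(c)).round(0).tolist(),*rect(C,c,.022))
for c in blobs(im,(0,0,110),(179,60,255),(200,100,350,330),300,5): print("white",c.mean((0,1)).round(),*rect(C,c,.005))
E
```

```text
time: 3.93
tool_pos: [0.5049, 0.3793, 0.0261]
ee_rot: [[-0.999, 0.04, 0.0], [0.04, 0.999, 0.0], [-0.0, 0.0, -1.0]]
contact_force: [1.8, -0.2, 1.5]
finger_gap: 0.112
finger_force: 59.9
[ 1.8 -0.2  1.5]
pos [0.5049 0.3793 0.0261] yaw 177.7 tilt [0. 0.] -> travel [-0.602 -0.005  0.001] turnz 0.0002
rack [[259.0, 361.0], [298.0, 361.0], [298.0, 379.0], [259.0, 379.0]] [0.5808 0.3762] [23.2 13.3] 87.8
white [278. 316.] [0.5554 0.3772] [19.6 14.4] 177.8
white [279. 250.] [0.515  0.3789] [62.7 40.2] 177.7
```

View pics/w3.png

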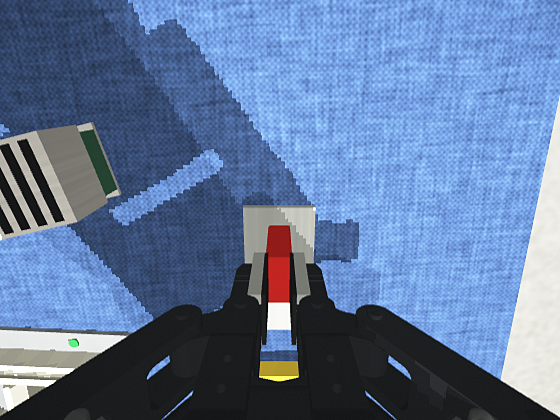

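The blade is gripped well (grip at (279,265)) and lined up with the rack. I'm pushing it in.

```bash

python3 -m crank '[{"travel":[-0.12,0,0],"turn":[0,0,0],"gripper":0},{"travel":[-0.24,0,0],"turn":[0,0,0],"gripper":0},{"travel":[-0.34,0,0],"turn":[0,0,0],"gripper":0},{"travel":[-0.44,0,0],"turn":[0,0,0],"gripper":0},{"travel":[-0.5,0,0],"turn":[0,0,0],"gripper":0},{"travel":[-0.54,0,0],"turn":[0,0,0],"gripper":0},{"travel":[-0.54,0,0],"turn":[0,0,0],"gripper":0}]'
python3 -m crank '[{"travel":[-0.03,0,0],"turn":[0,0,0],"gripper":0},{"travel":[-0.06,0,0],"turn":[0,0,0],"gripper":0},{"travel":[-0.06,0,0],"turn":[0,0,0],"gripper":0}]'
python3 -m crank '[{"travel":[-0.03,0,0],"turn":[0,0,0],"gripper":0},{"travel":[-0.06,0,0],"turn":[0,0,0],"gripper":0},{"travel":[-0.06,0,0],"turn":[0,0,0],"gripper":0}]'
```

```text
time: 4.57
tool_pos: [0.559, 0.3767, 0.026]
ee_rot: [[-0.999, 0.039, 0.0], [0.039, 0.999, -0.001], [-0.0, -0.001, -1.0]]
contact_force: [0.2, -3.0, 2.9]
finger_gap: 0.109
finger_force: 59.9
time: 4.82
tool_pos: [0.5638, 0.3765, 0.026]
ee_rot: [[-0.999, 0.038, -0.002], [0.038, 0.999, -0.002], [0.002, -0.002, -1.0]]
contact_force: [-3.0, -4.0, 4.5]
finger_gap: 0.113
finger_force: 60.1
time: 5.07
tool_pos: [0.565, 0.3764, 0.026]
ee_rot: [[-0.999, 0.038, -0.014], [0.039, 0.999, -0.004], [0.014, -0.004, -1.0]]
contact_force: [-15.8, -3.6, 12.8]
finger_gap: 0.109
finger_force: 61.2
```

The force rose at x=0.565, as predicted, so the blade is home. I'll release it, then touch the tips on free table near (0.50,0.32) to learn the true tip height.

```bash

python3 -m crank '[{"travel":[0.02,0,0],"turn":[0,0,0],"gripper":0.4},{"travel":[0.02,0,0],"turn":[0,0,0],"gripper":0.4},{"travel":[0.02,0,0],"turn":[0,0,0],"gripper":0.4},{"travel":[0.02,0,-0.4],"turn":[0,0,0],"gripper":0.4},{"travel":[0.02,0,-0.8],"turn":[0,0,0],"gripper":0.4},{"travel":[0.02,0,-0.8],"turn":[0,0,0],"gripper":0}]'
python3 -m crank '[{"travel":[0.62,-0.55,0],"turn":[0,0,0],"gripper":0},{"travel":[0.62,-0.55,0],"turn":[0,0,0],"gripper":0},{"travel":[0.62,-0.55,0.7],"turn":[0,0,0],"gripper":0},{"travel":[0.62,-0.55,0.7],"turn":[0,0,0],"gripper":0},{"travel":[0.62,-0.55,0.7],"turn":[0,0,0],"gripper":0},{"travel":[0.62,-0.55,0.7],"turn":[0,0,0],"gripper":0}]'
python3 -m crank '[{"travel":[0,0,0.06],"turn":[0,0,0],"gripper":0},{"travel":[0,0,0.12],"turn":[0,0,0],"gripper":0},{"travel":[0,0,0.12],"turn":[0,0,0],"gripper":0}]'
python3 - <<'E'
from h import *
C,im=snap("wrist","w4");C2,im2=snap("top","t4")
K,T=C
print(r.read_state()["tool_pos"])
for c in blobs(im,(0,120,80),(8,255,255),None,60): print("red",c.mean((0,1)),*rect(C,c,.045))
E
```

```text
time: 5.57
tool_pos: [0.5741, 0.3798, 0.116]
ee_rot: [[-0.999, 0.039, 0.016], [0.039, 0.999, 0.008], [-0.016, 0.008, -1.0]]
contact_force: [1.8, 1.0, 2.5]
finger_gap: 0.272
finger_force: 0.0
time: 6.07
tool_pos: [0.5035, 0.324, 0.0347]
ee_rot: [[-0.999, 0.039, -0.002], [0.039, 0.999, -0.001], [0.002, -0.001, -1.0]]
contact_force: [-0.2, 1.2, 0.4]
finger_gap: 0.001
finger_force: 0.0
time: 6.32
tool_pos: [0.505, 0.3248, 0.0242]
ee_rot: [[-0.999, 0.039, 0.001], [0.039, 0.999, 0.0], [-0.001, 0.0, -1.0]]
contact_force: [0.8, 0.3, -0.8]
finger_gap: -0.003
finger_force: 0.0
[0.50489808 0.3247334  0.02451027]
red [384.38181818 365.18181818] [0.5556 0.3754] [17.   3.9] 47.3
```

View pics/w4.png

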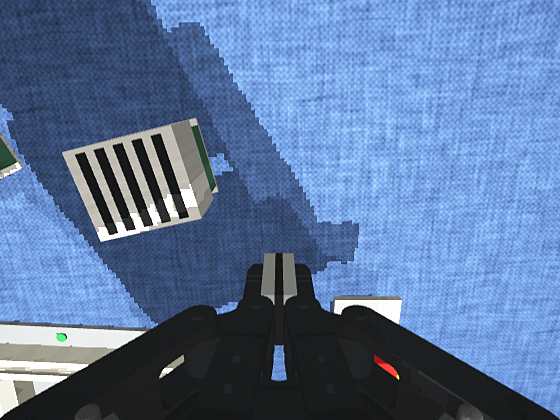

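The shut pads show at (279,253), still above the table, and the red grip stayed in place. Continuing down.

```bash

python3 -m crank '[{"travel":[0,0,0.05],"turn":[0,0,0],"gripper":0},{"travel":[0,0,0.1],"turn":[0,0,0],"gripper":0},{"travel":[0,0,0.1],"turn":[0,0,0],"gripper":0}]'
python3 -m crank '[{"travel":[0,0,0.03],"turn":[0,0,0],"gripper":0},{"travel":[0,0,0.06],"turn":[0,0,0],"gripper":0},{"travel":[0,0,0.06],"turn":[0,0,0],"gripper":0}]' | grep -E "tool_pos|contact"
python3 -m crank '[{"travel":[0,0,0.03],"turn":[0,0,0],"gripper":0},{"travel":[0,0,0.03],"turn":[0,0,0],"gripper":0}]'| grep -E "tool_pos|contact"
```

```text
time: 6.67
tool_pos: [0.5035, 0.3241, 0.0129]
ee_rot: [[-0.999, 0.039, -0.002], [0.039, 0.999, -0.001], [0.002, -0.001, -1.0]]
contact_force: [-0.4, 0.4, -1.1]
finger_gap: -0.0
finger_force: 0.0
tool_pos: [0.5037, 0.3242, 0.0072]
contact_force: [-1.1, -0.3, 0.6]
tool_pos: [0.5039, 0.3242, 0.0045]
contact_force: [-0.2, -0.7, -0.0]
```

```bash

for i in 1; do
python3 -m crank '[{"travel":[0,0,0.03],"turn":[0,0,0],"gripper":0},{"travel":[0,0,0.03],"turn":[0,0,0],"gripper":0}]'| grep -E "tool_pos|contact"
python3 -m crank '[{"travel":[0,0,0.03],"turn":[0,0,0],"gripper":0},{"travel":[0,0,0.03],"turn":[0,0,0],"gripper":0}]'| grep -E "tool_pos|contact"
python3 -m crank '[{"travel":[0,0,0.03],"turn":[0,0,0],"gripper":0},{"travel":[0,0,0.03],"turn":[0,0,0],"gripper":0}]'| grep -E "tool_pos|contact"
done
```

```text
tool_pos: [0.5039, 0.3242, 0.0015]
contact_force: [-0.2, -0.3, -0.1]
tool_pos: [0.5039, 0.3242, -0.0015]
contact_force: [-1.0, 0.5, -0.4]
tool_pos: [0.5039, 0.3242, -0.0045]
contact_force: [0.7, -0.4, 0.1]
```

```bash

python3 -m crank '[{"travel":[0,0,0.03],"turn":[0,0,0],"gripper":0},{"travel":[0,0,0.03],"turn":[0,0,0],"gripper":0}]'| grep -E "tool_pos|contact"
python3 -m crank '[{"travel":[0,0,0.03],"turn":[0,0,0],"gripper":0},{"travel":[0,0,0.03],"turn":[0,0,0],"gripper":0}]'| grep -E "tool_pos|contact"
python3 -m crank '[{"travel":[0,0,0.03],"turn":[0,0,0],"gripper":0},{"travel":[0,0,0.03],"turn":[0,0,0],"gripper":0}]'| grep -E "tool_pos|contact"
python3 -m crank '[{"travel":[0,0,0.02],"turn":[0,0,0],"gripper":0},{"travel":[0,0,0.02],"turn":[0,0,0],"gripper":0}]'| grep -E "tool_pos|contact"
```

```text
tool_pos: [0.5039, 0.3242, -0.0075]
contact_force: [-0.4, -0.4, -0.1]
tool_pos: [0.5039, 0.3242, -0.0106]
contact_force: [-0.6, 0.4, 0.3]
tool_pos: [0.5047, 0.3246, -0.0122]
contact_force: [-1.6, -0.6, 4.4]
tool_pos: [0.5047, 0.3246, -0.0123]
contact_force: [-6.6, -3.1, 13.4]
```

The shut tips touch the table at TCP z = -12 mm, so the tips stand 12 mm above the TCP. Next I'll rise and look over the dock and modules with the wrist camera.

```bash

python3 -m crank '[{"travel":[0,0,-1],"turn":[0,0,0],"gripper":1},{"travel":[0,0,-1],"turn":[0,0,0],"gripper":1},{"travel":[0,0,-1],"turn":[0,0,0],"gripper":1}]'| grep -E "tool_pos|contact"
python3 -m crank '[{"travel":[-0.2,-1,-1],"turn":[0,0,0],"gripper":1},{"travel":[-0.2,-1,-1],"turn":[0,0,0],"gripper":1},{"travel":[-0.2,-1,-1],"turn":[0,0,0],"gripper":1},{"travel":[-0.2,-1,-1],"turn":[0,0,0],"gripper":1}]'| grep -E "tool_pos|contact"
python3 -m crank '[{"travel":[0,-1,-0.3],"turn":[0,0,0.3],"gripper":1},{"travel":[0,-1,-0.3],"turn":[0,0,0.3],"gripper":1},{"travel":[0,-1,-0.3],"turn":[0,0,0.3],"gripper":1},{"travel":[0,-1,-0.3],"turn":[0,0,0.3],"gripper":1},{"travel":[0,-1,-0.3],"turn":[0,0,0.3],"gripper":1},{"travel":[0,-1,-0.3],"turn":[0,0,0.3],"gripper":1},{"travel":[0,-1,-0.3],"turn":[0,0,0.3],"gripper":1},{"travel":[0,-1,-0.3],"turn":[0,0,0.3],"gripper":1}]'| grep -E "tool_pos|contact"
python3 -m crank '[{"travel":[0,0,0],"turn":[0,0,0.187],"gripper":1},{"travel":[0,0,0],"turn":[0,0,0.187],"gripper":1},{"travel":[0,0,0],"turn":[0,0,0.187],"gripper":1},{"travel":[0,0,0],"turn":[0,0,0.187],"gripper":1},{"travel":[0,0,0],"turn":[0,0,0.187],"gripper":1},{"travel":[0,0,0],"turn":[0,0,0.187],"gripper":1},{"travel":[0,0,0],"turn":[0,0,0.187],"gripper":1}]'
python3 - <<'E'
from h import *
C,im=snap("wrist","w5")
np.save("C5.npy",C[1])
for c in blobs(im,(0,0,120),(179,60,255),None,300,5): print("white",c.mean((0,1)).round(),cv2.contourArea(c),*rect(C,c,.044))
E
```

```text
tool_pos: [0.507, 0.3257, 0.0905]
contact_force: [0.7, -0.6, 1.4]
tool_pos: [0.5227, 0.2217, 0.1897]
contact_force: [0.9, 0.2, 1.3]
tool_pos: [0.5161, 0.1239, 0.214]
contact_force: [-0.6, -0.3, 0.5]
time: 10.08
tool_pos: [0.5162, 0.124, 0.2143]
ee_rot: [[-0.005, 1.0, -0.001], [1.0, 0.005, 0.0], [0.0, -0.001, -1.0]]
contact_force: [-0.0, 0.4, -0.1]
finger_gap: 1.001
finger_force: 0.0
white [468. 411.] 385.5 [ 0.7599 -0.1756] [34.2 31.6] 0.3
white [232. 371.] 364.5 [ 0.4613 -0.1157] [140.2   6.1] 0.3
white [341. 346.] 320.5 [ 0.5915 -0.0782] [119.    5.7] 0.3
white [ 19. 303.] 3830.5 [ 0.2317 -0.0339] [161.2  58.2] 75.9
white [215. 219.] 1927.5 [0.4519 0.0773] [58.6 46.1] 92.2
white [  5. 163.] 748.0 [0.2544 0.138 ] [83.  18.5] 75.9
white [210. 138.] 2336.5 [0.451  0.1625] [47.2 47.1] 21.5
white [525. 197.] 16754.0 [0.7474 0.0732] [398.5 116.1] 104.8
white [359. 145.] 18630.0 [0.5926 0.1581] [238.7  84.1] 84.6
white [216.  24.] 2255.0 [0.4623 0.2604] [45.2 43. ] 101.5
```

View pics/w5.png

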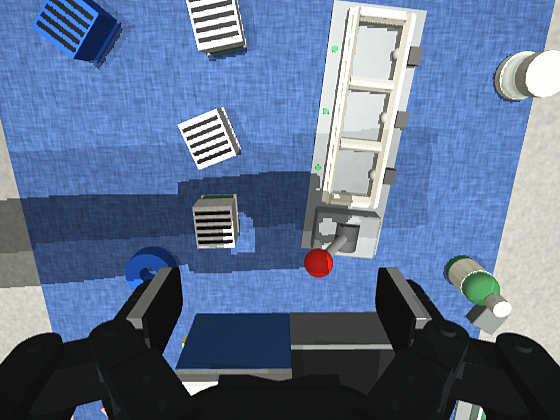

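The wrist view shows:
- Modules at (215,219), (210,138) and (216,24), plus the blue decoy at (78,27).
- Dock bays centred near (382,50), (370,115) and (357,175), with the ball housings on the right.
- The lever ball at (318,262).

I'll rectify the dock top plane and read the bay edges from it.

```bash
python3 - <<'E'
from h import *
C=(imaging.calibration("wrist")["intrinsics"],np.load("C5.npy"));im=cv2.imread("pics/w5.png")
for c in blobs(im[:,:,::-1],(40,120,60),(80,255,255),(305,30,345,185),2): print("led",c.mean((0,1)),cast(C,*c.mean((0,1)),.004).round(4))
# plate edges
for t,seg in dict(left=[(333,0),(302,247)],right=[(427,12),(376,258)],bot=[(302,247),(376,258)]).items():
    a,b=[cast(C,*p,.004) for p in seg];print(t,a.round(4),b.round(4),np.degrees(np.arctan2(*(a-b)[[1,0]])))
o=np.array([.60,.18]);th=np.radians(84.6);ey=np.array([np.cos(th),np.sin(th)]);ex=np.array([ey[1],-ey[0]])
outs=[]
for z in(.025,.004):
    pts=[(-50,100),(50,100),(50,-110),(-50,-110)]
    src=np.float32([proj(C,[*(o+ex*x/1000+ey*y/1000),z]) for x,y in pts])
    dst=np.float32([((x+50)*2.8,(100-y)*2.8) for x,y in pts])
    w=cv2.warpPerspective(im,cv2.getPerspectiveTransform(src,dst),(281,589),flags=cv2.INTER_CUBIC)
    for y in range(-100,101,20): cv2.line(w,(0,int((100-y)*2.8)),(8 if y else 20,int((100-y)*2.8)),(0,0,255),1)
    for x in range(-40,41,20): cv2.line(w,(int((x+50)*2.8),0),(int((x+50)*2.8),8 if x else 20),(0,0,255),1)
    outs.append(w)
cv2.imwrite("pics/rect.png",np.hstack(outs))
E
```

```text
led [317.5        167.33333333] [0.5592 0.1266 0.004 ]
led [325.5        111.07142857] [0.5652 0.1863 0.004 ]
led [334.33333333  48.4       ] [0.571  0.2462 0.004 ]
left [0.5674 0.2882 0.004 ] [0.5447 0.0304 0.004 ] 84.97837994154335
right [0.6581 0.2785 0.004 ] [0.634  0.0163 0.004 ] 84.73561460046247
bot [0.5447 0.0304 0.004 ] [0.634  0.0163 0.004 ] 171.03874487290878
```

View pics/rect.png

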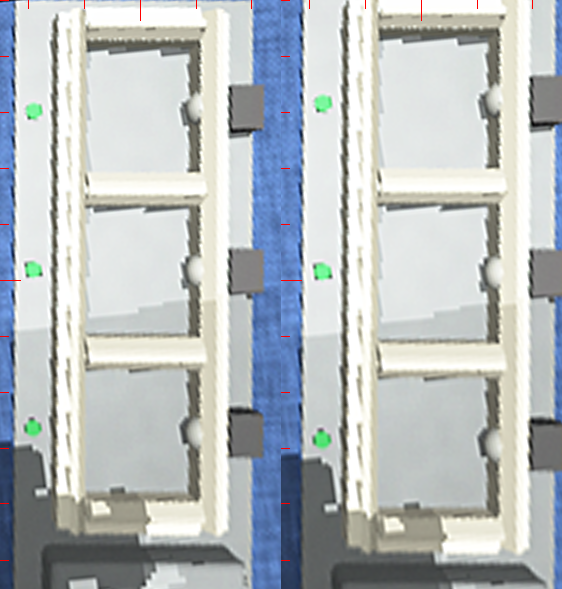

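LED spacing is 60.0 mm, the dock's y axis lies at 84.5°, and the bay inner walls are 42 mm apart, all consistent. That puts bay2 at about (.6028,.1833), bay1 at (.597,.1236) and bay3 at (.6086,.243). Next I'll go above module 3.

```bash

python3 -m crank '[{"travel":[0.9,-0.55,0.3],"turn":[0,0,0],"gripper":1},{"travel":[0.9,-0.55,0.3],"turn":[0,0,0],"gripper":1},{"travel":[0.9,-0.55,0.3],"turn":[0,0,0],"gripper":1},{"travel":[0.9,-0.55,0.3],"turn":[0,0,0],"gripper":1}]'| grep -E "tool_pos|contact"
python3 -m crank '[{"travel":[0.53,0,0.6],"turn":[0,0,-0.062],"gripper":1},{"travel":[0.53,0,0.6],"turn":[0,0,-0.062],"gripper":1},{"travel":[0.53,0,0.6],"turn":[0,0,-0.062],"gripper":1},{"travel":[0.53,0,0.6],"turn":[0,0,-0.062],"gripper":1},{"travel":[0.53,0,0.6],"turn":[0,0,-0.062],"gripper":1}]'| grep -E "tool_pos|contact"
python3 - <<'E'
from h import *
C,im=snap("wrist","w6")
for c in blobs(im,(0,0,140),(179,60,255),(150,40,400,330),300,7): print("white",c.mean((0,1)).round(),cv2.contourArea(c),*rect(C,c,.044))
h=cv2.cvtColor(im,cv2.COLOR_RGB2HSV)
plan([.4607,.267,.007],101.4)
E
```

```text
tool_pos: [0.4575, 0.2164, 0.1825]
contact_force: [-1.3, -1.1, -0.0]
tool_pos: [0.4619, 0.2664, 0.1257]
contact_force: [-0.1, 0.4, 0.6]
white [243. 305.] 1586.0 [0.445 0.178] [56.5 47. ] 111.5
white [379. 275.] 1682.0 [0.5587 0.2263] [113.9  30.7] 84.8
white [273. 201.] 3122.5 [0.4589 0.2706] [53.9 39.9] 100.3
pos [0.4625 0.2663 0.1265] yaw 101.3 tilt [0.003 0.   ] -> travel [ 0.01  -0.019  1.195] turnz -0.0008
```

View pics/w6.png

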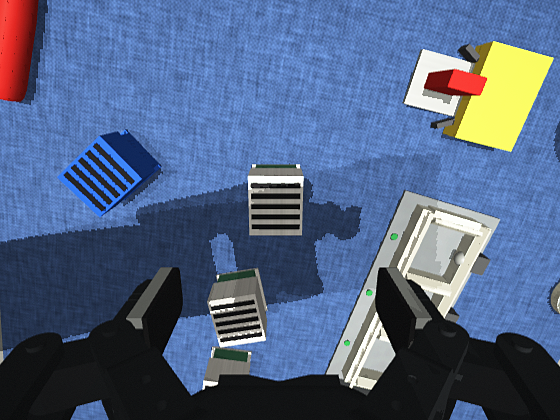

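The wrist view confirms the module top at cols 249–301, rows 176–235, giving a centre of about (.460,.267). The blade stands in the rack. I'm descending and gripping.

```bash

python3 -m crank '[{"travel":[0.01,-0.025,0.4],"turn":[0,0,0],"gripper":1},{"travel":[0.01,-0.025,0.8],"turn":[0,0,0],"gripper":1},{"travel":[0.01,-0.025,0.8],"turn":[0,0,0],"gripper":1}]'| grep -E "tool_pos|contact"
python3 -m crank '[{"travel":[0,0,0.2],"turn":[0,0,0],"gripper":1},{"travel":[0,0,0.395],"turn":[0,0,0],"gripper":1},{"travel":[0,0,0.395],"turn":[0,0,0],"gripper":1},{"travel":[0,0,0.395],"turn":[0,0,0],"gripper":0},{"travel":[0,0,0.395],"turn":[0,0,0],"gripper":0},{"travel":[0,0,0.395],"turn":[0,0,0],"gripper":0},{"travel":[0,0,0.395],"turn":[0,0,0],"gripper":0},{"travel":[0,0,0.395],"turn":[0,0,0],"gripper":0}]'
python3 -m crank '[{"travel":[0,0,0],"turn":[0,0,0],"gripper":0},{"travel":[0,0,-0.4],"turn":[0,0,0],"gripper":0},{"travel":[0,0,-0.8],"turn":[0,0,0],"gripper":0},{"travel":[0,0,-0.8],"turn":[0,0,0],"gripper":0},{"travel":[0,0,-0.8],"turn":[0,0,0],"gripper":0}]'
python3 - <<'E'
from h import *
plan([.6086,.243,.088],84.5)
E
```

```text
tool_pos: [0.4542, 0.2644, 0.0394]
contact_force: [-2.2, -1.2, -1.4]
time: 11.85
tool_pos: [0.4604, 0.2678, 0.0079]
ee_rot: [[-0.196, 0.981, 0.004], [0.981, 0.196, 0.001], [0.001, 0.004, -1.0]]
contact_force: [-0.2, -0.5, 6.4]
finger_gap: 0.456
finger_force: 63.1
time: 12.27
tool_pos: [0.4607, 0.268, 0.0889]
ee_rot: [[-0.196, 0.981, 0.007], [0.981, 0.196, 0.002], [0.001, 0.007, -1.0]]
contact_force: [-1.1, 0.7, -1.3]
finger_gap: 0.452
finger_force: 62.2
pos [0.4607 0.268  0.0889] yaw 101.3 tilt [0.007 0.002] -> travel [-0.535  1.401  0.018] turnz 0.0933
```

```bash

python3 -m crank '[{"travel":[-0.13,0.35,0],"turn":[0,0,0],"gripper":0},{"travel":[-0.27,0.7,0],"turn":[0,0,0],"gripper":0},{"travel":[-0.27,0.7,0],"turn":[0,0,0],"gripper":0}]'| grep -E "tool_pos|contact"
python3 -m crank '[{"travel":[-0.13,0.35,0],"turn":[0,0,0.03],"gripper":0},{"travel":[-0.265,0.7,0],"turn":[0,0,0.093],"gripper":0},{"travel":[-0.265,0.7,0],"turn":[0,0,0.093],"gripper":0},{"travel":[-0.265,0.7,0],"turn":[0,0,0.093],"gripper":0},{"travel":[-0.265,0.7,0],"turn":[0,0,0.093],"gripper":0},{"travel":[-0.265,0.7,0],"turn":[0,0,0.093],"gripper":0}]'| grep -E "tool_pos|contact|gap"
python3 - <<'E'
from h import *
plan([.6087,.2438,.031],84.5)
E
```

```text
tool_pos: [0.537, 0.2529, 0.0846]
contact_force: [-0.4, -0.5, -1.2]
tool_pos: [0.6044, 0.2421, 0.084]
contact_force: [0.8, 0.6, -1.3]
finger_gap: 0.455
pos [0.6044 0.2421 0.084 ] yaw 84.7 tilt [-0.003 -0.001] -> travel [0.022 0.043 0.53 ] turnz 0.0009
```

```bash

python3 -m crank '[{"travel":[0.02,0.043,0.2],"turn":[0,0,0],"gripper":0},{"travel":[0.02,0.043,0.44],"turn":[0,0,0],"gripper":0},{"travel":[0.02,0.043,0.44],"turn":[0,0,0],"gripper":0},{"travel":[0.02,0.043,0.44],"turn":[0,0,0],"gripper":0}]'| grep -E "tool_pos|contact|gap"
python3 - <<'E'
from h import *
plan([.6087,.2438,.031],84.5)
C,im=snap("wrist","w7")
E
```

```text
tool_pos: [0.608, 0.2436, 0.0396]
contact_force: [-0.0, -0.0, -0.4]
finger_gap: 0.455
pos [0.608  0.2436 0.0396] yaw 84.6 tilt [-0.005 -0.001] -> travel [0.002 0.007 0.086] turnz 0.0008
```

```bash

python3 -m crank '[{"travel":[0,0.005,0.05],"turn":[0,0,0],"gripper":0},{"travel":[0,0.005,0.1],"turn":[0,0,0],"gripper":0},{"travel":[0,0.005,0.1],"turn":[0,0,0],"gripper":0}]'| grep -E "tool_pos|contact|gap|^ee"
python3 -m crank '[{"travel":[0,0,0.04],"turn":[0,0,0],"gripper":0},{"travel":[0,0,0.08],"turn":[0,0,0],"gripper":0},{"travel":[0,0,0.08],"turn":[0,0,0],"gripper":0}]'| grep -E "tool_pos|contact|gap|^ee"
```

```text
tool_pos: [0.6111, 0.2436, 0.0315]
ee_rot: [[0.095, 0.995, -0.0], [0.995, -0.095, -0.0], [-0.0, -0.0, -1.0]]
contact_force: [-0.0, 0.2, -1.2]
finger_gap: 0.455
tool_pos: [0.6098, 0.2444, 0.0262]
ee_rot: [[0.095, 0.995, -0.005], [0.995, -0.095, 0.0], [-0.0, -0.005, -1.0]]
contact_force: [-9.5, -0.3, 11.3]
finger_gap: 0.457
```

```bash

python3 -m crank '[{"travel":[0,0,0.04],"turn":[0,0,0],"gripper":0},{"travel":[0,0,0.08],"turn":[0,0,0],"gripper":0},{"travel":[0,0,0.08],"turn":[0,0,0],"gripper":0}]'| grep -E "tool_pos|contact|gap|^ee"
python3 -m crank '[{"travel":[0,0,0.04],"turn":[0,0,0],"gripper":0},{"travel":[0,0,0.06],"turn":[0,0,0],"gripper":0},{"travel":[0,0,0.06],"turn":[0,0,0],"gripper":0}]'| grep -E "tool_pos|contact|gap|^ee"
```

```text
tool_pos: [0.6092, 0.2438, 0.0145]
ee_rot: [[0.095, 0.995, -0.005], [0.996, -0.095, -0.0], [-0.001, -0.005, -1.0]]
contact_force: [-3.6, 0.7, -1.9]
finger_gap: 0.459
tool_pos: [0.6096, 0.2438, 0.012]
ee_rot: [[0.095, 0.995, -0.007], [0.995, -0.095, -0.001], [-0.001, -0.006, -1.0]]
contact_force: [-11.6, -1.7, 13.7]
finger_gap: 0.455
```

Module 3 popped past the ball and seated at the expected height. I'll release it and move over module 2.

```bash

python3 -m crank '[{"travel":[0,0,-0.02],"turn":[0,0,0],"gripper":0.75},{"travel":[0,0,-0.02],"turn":[0,0,0],"gripper":0.75},{"travel":[0,0,-0.02],"turn":[0,0,0],"gripper":0.75},{"travel":[0,0,-0.02],"turn":[0,0,0],"gripper":0.75},{"travel":[0,0,-0.5],"turn":[0,0,0],"gripper":0.75},{"travel":[0,0,-1],"turn":[0,0,0],"gripper":1},{"travel":[0,0,-1],"turn":[0,0,0],"gripper":1}]'| grep -E "tool_pos|contact|gap"
python3 -m crank '[{"travel":[-0.5,-0.78,0],"turn":[0,0,0],"gripper":1},{"travel":[-0.5,-0.78,0],"turn":[0,0,0],"gripper":1},{"travel":[-0.5,-0.78,0],"turn":[0,0,0],"gripper":1}]'| grep -E "tool_pos|contact"
python3 -m crank '[{"travel":[-0.47,-0.75,-0.1],"turn":[0,0,-0.153],"gripper":1},{"travel":[-0.47,-0.75,-0.1],"turn":[0,0,-0.153],"gripper":1},{"travel":[-0.47,-0.75,-0.1],"turn":[0,0,-0.153],"gripper":1},{"travel":[-0.47,-0.75,-0.1],"turn":[0,0,-0.153],"gripper":1},{"travel":[-0.47,-0.75,-0.1],"turn":[0,0,-0.153],"gripper":1},{"travel":[-0.47,-0.75,-0.1],"turn":[0,0,-0.153],"gripper":1}]'| grep -E "tool_pos|contact"
cat >> h.py <<'E'
def mods():
    C,im=snap("wrist")
    for c in blobs(im,(0,0,140),(179,60,255),(100,0,420,330),300,7): print("white",c.mean((0,1)).round(),*rect(C,c,.044))
E
python3 - <<'E'
from h import *
mods()
plan([.4485,.162,.007],111.7)
E
```

```text
tool_pos: [0.615, 0.2443, 0.1159]
contact_force: [1.7, 0.9, 2.4]
finger_gap: 0.994
tool_pos: [0.5224, 0.1993, 0.1066]
contact_force: [0.3, 0.5, -1.7]
tool_pos: [0.4504, 0.1615, 0.1199]
contact_force: [0.2, 0.0, 0.3]
white [234. 304.] [0.449  0.0734] [51.3 40.3] 92.6
white [386. 269.] [0.5542 0.1445] [126.6  42.5] 84.5
white [275. 201.] [0.4462 0.1655] [54.3 40.3] 111.9
pos [0.4505 0.1616 0.1199] yaw 111.9 tilt [0.001 0.   ] -> travel [ 0.011 -0.018  1.129] turnz 0.0013
```

```bash

python3 -m crank '[{"travel":[0.01,-0.022,0.4],"turn":[0,0,0],"gripper":1},{"travel":[0.01,-0.022,0.75],"turn":[0,0,0],"gripper":1},{"travel":[0.01,-0.022,0.75],"turn":[0,0,0],"gripper":1}]'| grep -E "tool_pos|contact"
python3 -m crank '[{"travel":[0,0,0.2],"turn":[0,0,0],"gripper":1},{"travel":[0,0,0.38],"turn":[0,0,0],"gripper":1},{"travel":[0,0,0.38],"turn":[0,0,0],"gripper":1},{"travel":[0,0,0.38],"turn":[0,0,0],"gripper":0},{"travel":[0,0,0.38],"turn":[0,0,0],"gripper":0},{"travel":[0,0,0.38],"turn":[0,0,0],"gripper":0},{"travel":[0,0,0.38],"turn":[0,0,0],"gripper":0},{"travel":[0,0,0.38],"turn":[0,0,0],"gripper":0}]'| grep -E "tool_pos|contact|gap|finger_f"
python3 -m crank '[{"travel":[0,0,0],"turn":[0,0,0],"gripper":0},{"travel":[0,0,-0.4],"turn":[0,0,0],"gripper":0},{"travel":[0,0,-0.8],"turn":[0,0,0],"gripper":0},{"travel":[0,0,-0.8],"turn":[0,0,0],"gripper":0},{"travel":[0,0,-0.8],"turn":[0,0,0],"gripper":0}]'| grep -E "tool_pos|contact|gap|finger_f"
python3 - <<'E'
from h import *
plan([.6028,.184,.088],84.5)
E
```

```text
tool_pos: [0.4421, 0.161, 0.0381]
contact_force: [-1.4, -0.7, -0.7]
tool_pos: [0.4489, 0.1619, 0.0084]
contact_force: [-0.1, 0.0, 7.0]
finger_gap: 0.452
finger_force: 63.0
tool_pos: [0.4494, 0.162, 0.0894]
contact_force: [0.1, -0.1, -2.0]
finger_gap: 0.457
finger_force: 62.2
pos [0.4494 0.162  0.0894] yaw 112.1 tilt [0.007 0.001] -> travel [-0.373  1.504  0.024] turnz 0.1533
```

```bash

python3 -m crank '[{"travel":[-0.1,0.4,0],"turn":[0,0,0],"gripper":0},{"travel":[-0.19,0.75,0],"turn":[0,0,0],"gripper":0},{"travel":[-0.19,0.75,0],"turn":[0,0,0],"gripper":0}]'| grep -E "tool_pos|contact"
python3 -m crank '[{"travel":[-0.1,0.4,0],"turn":[0,0,0.03],"gripper":0},{"travel":[-0.185,0.755,0],"turn":[0,0,0.153],"gripper":0},{"travel":[-0.185,0.755,0],"turn":[0,0,0.153],"gripper":0},{"travel":[-0.185,0.755,0],"turn":[0,0,0.153],"gripper":0},{"travel":[-0.185,0.755,0],"turn":[0,0,0.153],"gripper":0},{"travel":[-0.185,0.755,0],"turn":[0,0,0.153],"gripper":0},{"travel":[-0.185,0.755,0],"turn":[0,0,0.153],"gripper":0}]'| grep -E "tool_pos|contact|gap"
python3 -m crank '[{"travel":[0,0,0.2],"turn":[0,0,0],"gripper":0},{"travel":[0,0,0.4],"turn":[0,0,0],"gripper":0},{"travel":[0,0,0.4],"turn":[0,0,0],"gripper":0},{"travel":[0,0,0.4],"turn":[0,0,0],"gripper":0}]'| grep -E "tool_pos|contact|gap"
python3 - <<'E'
from h import *
plan([.6033,.1841,.0124],84.5)
E
```

```text
tool_pos: [0.5278, 0.1722, 0.0847]
contact_force: [-0.5, -0.5, -0.5]
tool_pos: [0.5996, 0.1834, 0.0852]
contact_force: [-0.5, 0.5, -0.8]
finger_gap: 0.456
tool_pos: [0.5991, 0.1833, 0.0451]
contact_force: [-0.2, -0.1, -0.4]
finger_gap: 0.455
pos [0.5991 0.1833 0.0451] yaw 84.6 tilt [-0.004 -0.001] -> travel [0.012 0.042 0.327] turnz 0.0007
```

```bash

python3 -m crank '[{"travel":[0.012,0.035,0.06],"turn":[0,0,0],"gripper":0},{"travel":[0.012,0.035,0.13],"turn":[0,0,0],"gripper":0},{"travel":[0.012,0.035,0.13],"turn":[0,0,0],"gripper":0},{"travel":[0.012,0.035,0.13],"turn":[0,0,0],"gripper":0}]'| grep -E "tool_pos|contact|gap"
python3 -m crank '[{"travel":[0,0,0.05],"turn":[0,0,0],"gripper":0},{"travel":[0,0,0.1],"turn":[0,0,0],"gripper":0},{"travel":[0,0,0.13],"turn":[0,0,0],"gripper":0},{"travel":[0,0,0.13],"turn":[0,0,0],"gripper":0}]'| grep -E "tool_pos|contact|gap"
python3 -m crank '[{"travel":[0,0,0.04],"turn":[0,0,0],"gripper":0},{"travel":[0,0,0.08],"turn":[0,0,0],"gripper":0},{"travel":[0,0,0.08],"turn":[0,0,0],"gripper":0}]'| grep -E "tool_pos|contact|gap"
```

```text
tool_pos: [0.6044, 0.1844, 0.0335]
contact_force: [-0.2, 0.0, -1.7]
finger_gap: 0.455
tool_pos: [0.6046, 0.1845, 0.0276]
contact_force: [-16.8, -4.0, 30.7]
finger_gap: 0.454
tool_pos: [0.6048, 0.1845, 0.0274]
contact_force: [-34.0, -8.3, 63.3]
finger_gap: 0.447
```

That's jammed: the reading is 63 N with a large -x push, so I'm too far to +x. Backing up, shifting 2 mm and retrying.

```bash

python3 -m crank '[{"travel":[0,0,-0.1],"turn":[0,0,0],"gripper":0},{"travel":[0,0,-0.25],"turn":[0,0,0],"gripper":0},{"travel":[0,-0.02,-0.25],"turn":[0,0,0],"gripper":0},{"travel":[0,-0.02,-0.25],"turn":[0,0,0],"gripper":0},{"travel":[0,-0.02,-0.25],"turn":[0,0,0],"gripper":0}]'
python3 - <<'E'
from h import *
plan([.6025,.1841,.0274],84.5)
C,im=snap("wrist","w8")
E
```

```text
time: 19.62
tool_pos: [0.6018, 0.1845, 0.0363]
ee_rot: [[0.095, 0.995, -0.001], [0.995, -0.095, -0.0], [-0.0, -0.001, -1.0]]
contact_force: [0.5, 0.7, -1.3]
finger_gap: 0.452
finger_force: 62.1
pos [0.6018 0.1845 0.0363] yaw 84.5 tilt [-0.001 -0.   ] -> travel [-0.003  0.007  0.089] turnz 0.0002
```

View pics/w8.png

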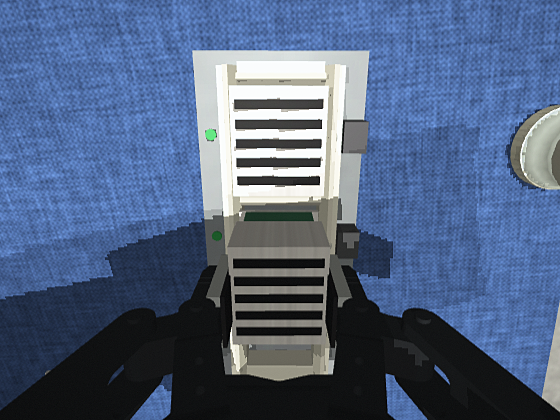

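The view shows module 3 flush in its bay (cols 230–328) with the held module in line over bay 2 (cols 229–329). Trying again here in small steps.

```bash

python3 -m crank '[{"travel":[0,0,0.04],"turn":[0,0,0],"gripper":0},{"travel":[0,0,0.08],"turn":[0,0,0],"gripper":0},{"travel":[0,0,0.08],"turn":[0,0,0],"gripper":0},{"travel":[0,0,0.08],"turn":[0,0,0],"gripper":0}]'| grep -E "tool_pos|contact|gap"
python3 -m crank '[{"travel":[0,0,0.03],"turn":[0,0,0],"gripper":0},{"travel":[0,0,0.05],"turn":[0,0,0],"gripper":0},{"travel":[0,0,0.05],"turn":[0,0,0],"gripper":0}]'| grep -E "tool_pos|contact|gap"
```

```text
tool_pos: [0.6018, 0.1844, 0.0283]
contact_force: [0.0, 0.7, -1.8]
finger_gap: 0.457
tool_pos: [0.6018, 0.1841, 0.0246]
contact_force: [-3.9, -3.1, 1.8]
finger_gap: 0.459
```

Past the previous stop with little force; continuing.

```bash

python3 -m crank '[{"travel":[0,0,0.04],"turn":[0,0,0],"gripper":0},{"travel":[0,0,0.06],"turn":[0,0,0],"gripper":0},{"travel":[0,0,0.06],"turn":[0,0,0],"gripper":0}]'| grep -E "tool_pos|contact|gap"
python3 -m crank '[{"travel":[0,0,0.03],"turn":[0,0,0],"gripper":0},{"travel":[0,0,0.05],"turn":[0,0,0],"gripper":0},{"travel":[0,0,0.05],"turn":[0,0,0],"gripper":0}]'| grep -E "tool_pos|contact|gap"
```

```text
tool_pos: [0.6016, 0.1841, 0.0174]
contact_force: [-1.7, -3.4, -2.4]
finger_gap: 0.456
tool_pos: [0.6025, 0.1841, 0.0129]
contact_force: [-1.4, -3.6, -2.2]
finger_gap: 0.457
```

```bash

python3 -m crank '[{"travel":[0,0,0.03],"turn":[0,0,0],"gripper":0},{"travel":[0,0,0.04],"turn":[0,0,0],"gripper":0},{"travel":[0,0,0.04],"turn":[0,0,0],"gripper":0}]'| grep -E "tool_pos|contact|gap"
```

```text
tool_pos: [0.6027, 0.184, 0.0125]
contact_force: [-8.3, -7.5, 12.9]
finger_gap: 0.454
```

```bash

python3 -m crank '[{"travel":[0,0,-0.02],"turn":[0,0,0],"gripper":0.75},{"travel":[0,0,-0.02],"turn":[0,0,0],"gripper":0.75},{"travel":[0,0,-0.02],"turn":[0,0,0],"gripper":0.75},{"travel":[0,0,-0.02],"turn":[0,0,0],"gripper":0.75},{"travel":[0,0,-0.5],"turn":[0,0,0],"gripper":0.75},{"travel":[0,0,-1],"turn":[0,0,0],"gripper":1},{"travel":[0,0,-1],"turn":[0,0,0],"gripper":1}]'| grep -E "tool_pos|contact|gap"
python3 -m crank '[{"travel":[-0.63,-0.7,0],"turn":[0,0,0],"gripper":1},{"travel":[-0.63,-0.7,0],"turn":[0,0,0],"gripper":1},{"travel":[-0.63,-0.7,0],"turn":[0,0,0],"gripper":1}]'| grep -E "tool_pos|contact"
python3 -m crank '[{"travel":[-0.63,-0.7,-0.1],"turn":[0,0,-0.036],"gripper":1},{"travel":[-0.63,-0.7,-0.1],"turn":[0,0,-0.036],"gripper":1},{"travel":[-0.63,-0.7,-0.1],"turn":[0,0,-0.036],"gripper":1},{"travel":[-0.63,-0.7,-0.1],"turn":[0,0,-0.036],"gripper":1},{"travel":[-0.63,-0.7,-0.1],"turn":[0,0,-0.036],"gripper":1}]'| grep -E "tool_pos|contact"
python3 - <<'E'
from h import *
mods()
plan([.450,.072,.008],91)
E
```

```text
tool_pos: [0.6058, 0.1856, 0.1154]
contact_force: [1.8, 0.3, 1.3]
finger_gap: 0.993
tool_pos: [0.5217, 0.1272, 0.1075]
contact_force: [-0.3, -0.1, -1.3]
tool_pos: [0.4517, 0.0725, 0.1199]
contact_force: [0.7, 0.2, 0.3]
white [274. 203.] [0.4489 0.0761] [55.1 40.2] 92.2
white [409. 147.] [0.5446 0.1178] [94.1 17.6] 84.6
pos [0.4523 0.0727 0.12  ] yaw 91.0 tilt [0.002 0.   ] -> travel [-0.007 -0.025  1.12 ] turnz 0.0
```

```bash

python3 -m crank '[{"travel":[-0.01,-0.03,0.4],"turn":[0,0,-0.007],"gripper":1},{"travel":[-0.01,-0.03,0.75],"turn":[0,0,-0.007],"gripper":1},{"travel":[-0.01,-0.03,0.75],"turn":[0,0,-0.007],"gripper":1}]'| grep -E "tool_pos|contact"
python3 -m crank '[{"travel":[0,0,0.2],"turn":[0,0,0],"gripper":1},{"travel":[0,0,0.38],"turn":[0,0,0],"gripper":1},{"travel":[0,0,0.38],"turn":[0,0,0],"gripper":1},{"travel":[0,0,0.38],"turn":[0,0,0],"gripper":0},{"travel":[0,0,0.38],"turn":[0,0,0],"gripper":0},{"travel":[0,0,0.38],"turn":[0,0,0],"gripper":0},{"travel":[0,0,0.38],"turn":[0,0,0],"gripper":0},{"travel":[0,0,0.38],"turn":[0,0,0],"gripper":0}]'| grep -E "tool_pos|contact|gap|finger_f"
python3 -m crank '[{"travel":[0,0,0],"turn":[0,0,0],"gripper":0},{"travel":[0,0,-0.4],"turn":[0,0,0],"gripper":0},{"travel":[0,0,-0.8],"turn":[0,0,0],"gripper":0},{"travel":[0,0,-0.8],"turn":[0,0,0],"gripper":0},{"travel":[0,0,-0.8],"turn":[0,0,0],"gripper":0}]'| grep -E "tool_pos|contact|gap|finger_f"
python3 - <<'E'
from h import *
plan([.596,.1243,.088],84.5)
E
```

```text
tool_pos: [0.4436, 0.0723, 0.0383]
contact_force: [-1.7, -0.3, -0.0]
tool_pos: [0.4499, 0.0714, 0.0084]
contact_force: [0.0, 0.8, 6.1]
finger_gap: 0.457
finger_force: 63.0
tool_pos: [0.4501, 0.0713, 0.0892]
contact_force: [0.4, 0.8, -2.6]
finger_gap: 0.454
finger_force: 62.3
pos [0.4501 0.0713 0.0892] yaw 92.3 tilt [ 0.006 -0.   ] -> travel [0.472 1.479 0.021] turnz 0.0433
```

```bash

python3 -m crank '[{"travel":[0.25,0.35,0],"turn":[0,0,0],"gripper":0},{"travel":[0.47,0.7,0],"turn":[0,0,0],"gripper":0},{"travel":[0.47,0.7,0],"turn":[0,0,0],"gripper":0}]'| grep -E "tool_pos|contact"
python3 -m crank '[{"travel":[0,0.4,0],"turn":[0,0,0.03],"gripper":0},{"travel":[0,0.77,0],"turn":[0,0,0.043],"gripper":0},{"travel":[0,0.77,0],"turn":[0,0,0.043],"gripper":0},{"travel":[0,0.77,0],"turn":[0,0,0.043],"gripper":0},{"travel":[0,0.77,0],"turn":[0,0,0.043],"gripper":0}]'| grep -E "tool_pos|contact|gap"
python3 -m crank '[{"travel":[0,0,0.2],"turn":[0,0,0],"gripper":0},{"travel":[0,0,0.4],"turn":[0,0,0],"gripper":0},{"travel":[0,0,0.4],"turn":[0,0,0],"gripper":0},{"travel":[0,0,0.4],"turn":[0,0,0],"gripper":0}]'| grep -E "tool_pos|contact|gap"
python3 - <<'E'
from h import *
plan([.596,.1243,.0352],84.5)
E
```

```text
tool_pos: [0.5192, 0.1234, 0.0844]
contact_force: [-0.0, -1.5, -0.7]
tool_pos: [0.5912, 0.1241, 0.084]
contact_force: [-0.5, -0.7, -2.1]
finger_gap: 0.454
tool_pos: [0.5904, 0.1242, 0.0448]
contact_force: [0.5, -0.5, -1.5]
finger_gap: 0.457
pos [0.5904 0.1242 0.0448] yaw 84.6 tilt [-0.005 -0.   ] -> travel [0.007 0.056 0.096] turnz 0.0003
```

```bash

python3 -m crank '[{"travel":[0.005,0.036,0.04],"turn":[0,0,0],"gripper":0},{"travel":[0.005,0.036,0.1],"turn":[0,0,0],"gripper":0},{"travel":[0.005,0.036,0.1],"turn":[0,0,0],"gripper":0},{"travel":[0.005,0.036,0.1],"turn":[0,0,0],"gripper":0},{"travel":[0.005,0.036,0.1],"turn":[0,0,0],"gripper":0}]'| grep -E "tool_pos|contact|gap"
python3 - <<'E'
from h import *
plan([.596,.1243,.0352],84.5)
E
```

```text
tool_pos: [0.597, 0.1244, 0.037]
contact_force: [0.3, -0.2, -1.9]
finger_gap: 0.454
pos [0.597  0.1244 0.037 ] yaw 84.6 tilt [ 0.001 -0.   ] -> travel [-0.002 -0.01   0.018] turnz 0.0003
```

```bash

python3 -m crank '[{"travel":[0,-0.01,0.04],"turn":[0,0,0],"gripper":0},{"travel":[0,-0.01,0.08],"turn":[0,0,0],"gripper":0},{"travel":[0,-0.01,0.08],"turn":[0,0,0],"gripper":0},{"travel":[0,-0.01,0.08],"turn":[0,0,0],"gripper":0}]'| grep -E "tool_pos|contact|gap"
python3 -m crank '[{"travel":[0,0,0.03],"turn":[0,0,0],"gripper":0},{"travel":[0,0,0.05],"turn":[0,0,0],"gripper":0},{"travel":[0,0,0.05],"turn":[0,0,0],"gripper":0}]'| grep -E "tool_pos|contact|gap"
```

```text
tool_pos: [0.5955, 0.1245, 0.0281]
contact_force: [0.7, 1.0, -1.7]
finger_gap: 0.456
tool_pos: [0.5958, 0.1243, 0.0236]
contact_force: [-1.1, -0.5, 0.4]
finger_gap: 0.456
```

```bash

python3 -m crank '[{"travel":[0,0,0.04],"turn":[0,0,0],"gripper":0},{"travel":[0,0,0.06],"turn":[0,0,0],"gripper":0},{"travel":[0,0,0.06],"turn":[0,0,0],"gripper":0}]'| grep -E "tool_pos|contact|gap"
python3 -m crank '[{"travel":[0,0,0.03],"turn":[0,0,0],"gripper":0},{"travel":[0,0,0.05],"turn":[0,0,0],"gripper":0},{"travel":[0,0,0.05],"turn":[0,0,0],"gripper":0}]'| grep -E "tool_pos|contact|gap"
python3 -m crank '[{"travel":[0,0,0.02],"turn":[0,0,0],"gripper":0},{"travel":[0,0,0.03],"turn":[0,0,0],"gripper":0},{"travel":[0,0,0.03],"turn":[0,0,0],"gripper":0}]'| grep -E "tool_pos|contact|gap"
```

```text
tool_pos: [0.5958, 0.1243, 0.0166]
contact_force: [2.4, -0.9, -4.1]
finger_gap: 0.45
tool_pos: [0.5959, 0.1243, 0.0125]
contact_force: [-1.6, -2.1, -0.0]
finger_gap: 0.46
tool_pos: [0.5959, 0.1243, 0.0124]
contact_force: [-8.0, -3.3, 13.8]
finger_gap: 0.453
```

All three modules are seated. I'll release, rise and move over the ledge.

```bash

python3 -m crank '[{"travel":[0,0,-0.02],"turn":[0,0,0],"gripper":0.75},{"travel":[0,0,-0.02],"turn":[0,0,0],"gripper":0.75},{"travel":[0,0,-0.02],"turn":[0,0,0],"gripper":0.75},{"travel":[0,0,-0.02],"turn":[0,0,0],"gripper":0.75},{"travel":[0,0,-0.5],"turn":[0,0,0],"gripper":0.75},{"travel":[0,0,-1],"turn":[0,0,0],"gripper":0.75},{"travel":[0,0,-1],"turn":[0,0,0],"gripper":0}]'| grep -E "tool_pos|contact|gap"
python3 -m crank '[{"travel":[0,0,-1],"turn":[0,0,0],"gripper":0},{"travel":[0,0,-1],"turn":[0,0,0],"gripper":0},{"travel":[0,0,-1],"turn":[0,0,0],"gripper":0},{"travel":[0,0,-1],"turn":[0,0,0],"gripper":0}]'| grep -E "tool_pos|contact|gap"
python3 -m crank '[{"travel":[-0.88,-0.34,0],"turn":[0,0,0],"gripper":0},{"travel":[-0.88,-0.34,0],"turn":[0,0,0],"gripper":0},{"travel":[-0.88,-0.34,0],"turn":[0,0,0],"gripper":0}]'| grep -E "tool_pos|contact"
python3 -m crank '[{"travel":[-0.88,-0.34,0],"turn":[0,0,0],"gripper":0},{"travel":[-0.88,-0.34,0],"turn":[0,0,0],"gripper":0},{"travel":[-0.88,-0.34,0],"turn":[0,0,0],"gripper":0}]'| grep -E "tool_pos|contact"
python3 -m crank '[{"travel":[-0.88,-0.34,0],"turn":[0,0,-0.03],"gripper":0},{"travel":[-0.88,-0.34,0],"turn":[0,0,-0.03],"gripper":0},{"travel":[-0.88,-0.34,0],"turn":[0,0,-0.03],"gripper":0},{"travel":[-0.88,-0.34,0],"turn":[0,0,-0.03],"gripper":0},{"travel":[-0.88,-0.34,0],"turn":[0,0,-0.03],"gripper":0}]'| grep -E "tool_pos|contact"
python3 - <<'E'
from h import *
C,im=snap("wrist","w9")
def show(t,cs,z):
    for c in cs: print(t,c.mean((0,1)).round(1),*rect(C,c,z))
show("green",blobs(im,(40,50,20),(90,255,255),(100,60,460,419),80,3),.108)
show("brass",blobs(im,(12,80,60),(35,255,255),None,40,3),.12)
show("ledge",blobs(im,(0,0,150),(179,50,255),(0,0,559,419),2000,5),.1)
E
```

```text
tool_pos: [0.5989, 0.1248, 0.115]
contact_force: [1.4, -0.9, 1.3]
finger_gap: 0.629
tool_pos: [0.5992, 0.1248, 0.2164]
contact_force: [0.8, 0.4, 0.9]
finger_gap: 0.037
tool_pos: [0.5509, 0.0373, 0.2073]
contact_force: [0.7, -0.2, -0.5]
tool_pos: [0.509, -0.0472, 0.2078]
contact_force: [0.9, -0.0, -0.7]
tool_pos: [0.4691, -0.1284, 0.2087]
contact_force: [-0.4, 0.5, 0.3]
green [281.1 370.8] [ 0.4717 -0.2994] [24.3  5.8] 82.8
green [311.1 267.2] [ 0.4932 -0.1922] [28.1 19.2] 76.5
green [305.9 225.1] [ 0.4917 -0.151 ] [43.8 18.4] 88.7
brass [342.5 301.2] [ 0.5233 -0.2155] [18.7  6.7] 93.0
brass [345.2 256.2] [ 0.5225 -0.1724] [17.8  7.5] 90.2
brass [347.8 206. ] [ 0.522  -0.1303] [17.8  7.5] 90.9
brass [290.4 166. ] [ 0.4783 -0.0993] [28.  25.9] 83.9
brass [350.6 149.8] [ 0.5215 -0.0873] [18.1  7.4] 90.5
ledge [538.8 307.6] [ 0.7107 -0.232 ] [220.1  40.3] 90.1
ledge [267.  253.3] [ 0.4651 -0.1899] [152.  149.9] 164.7
ledge [ 32.  284.5] [ 0.258  -0.2396] [279.8  86.2] 75.5
ledge [384.1 173.6] [ 0.5208 -0.1733] [225.3 223. ] 90.6
```

View pics/w9.png

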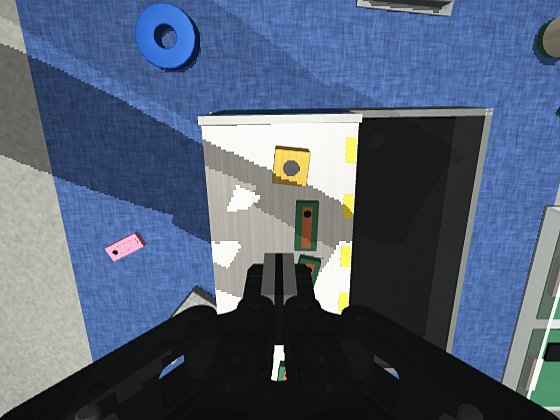

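The wrist view shows rail A at (307,225), rail B at (310,268), rail C near (281,371), the gauge at (291,166), and the lip at about col 355. I'll compute all rails from the top view and the lip line from this one.

```bash
python3 - <<'E'
from h import *
C=cam("top");im=cv2.imread("pics/top0.png")[:,:,::-1]
for c in blobs(im,(0,70,0),(179,255,215),(304,228,410,256),20,3): print("top",c.mean((0,1)).round(1),*rect(C,c,.108))
W=cam("wrist")
for v in (150,206,256,301): print("lip",cast(W,{150:358,206:355.5,256:353,301:350.5}[v],v,.1).round(4))
print(cast(W,200,120,.1).round(4),cast(W,360,118,.1).round(4))
plan([.448,-.151,.15],90)
E
```

```text
top [397.4 244.2] [ 0.4748 -0.3171] [38.1 15.4] 87.9
top [313.3 242.3] [ 0.4779 -0.1037] [26.2 26.2] 83.2
top [333.  237.6] [ 0.4905 -0.1551] [38.3 12.7] 90.4
top [353.1 238.1] [ 0.49   -0.2037] [37.5 15.6] 76.2
lip [ 0.5318 -0.0902  0.1   ]
lip [ 0.5331 -0.1363  0.1   ]
lip [ 0.5341 -0.1819  0.1   ]
lip [ 0.5349 -0.2271  0.1   ]
[ 0.41   -0.0672  0.1   ] [ 0.5316 -0.0659  0.1   ]
pos [ 0.4694 -0.1278  0.2089] yaw 89.9 tilt [-0.     0.001] -> travel [-0.233 -0.213  0.589] turnz -0.0004
```

Rails: A (.492,-.1515), B (.491,-.201), C (.476,-.3145). The lip is at x≈.533. Descending behind A.

```bash

python3 -m crank '[{"travel":[-0.237,-0.2,0.3],"turn":[0,0,0],"gripper":0},{"travel":[-0.237,-0.2,0.6],"turn":[0,0,0],"gripper":0},{"travel":[-0.237,-0.2,0.8],"turn":[0,0,0],"gripper":0},{"travel":[-0.237,-0.2,0.8],"turn":[0,0,0],"gripper":0},{"travel":[-0.237,-0.2,0.8],"turn":[0,0,0],"gripper":0}]'| grep -E "tool_pos|contact"
python3 -m crank '[{"travel":[0,0,0.12],"turn":[0,0,0],"gripper":0},{"travel":[0,0,0.24],"turn":[0,0,0],"gripper":0},{"travel":[0,0,0.3],"turn":[0,0,0],"gripper":0},{"travel":[0,0,0.34],"turn":[0,0,0],"gripper":0},{"travel":[0,0,0.34],"turn":[0,0,0],"gripper":0},{"travel":[0,0,0.34],"turn":[0,0,0],"gripper":0}]'
python3 - <<'E'
from h import *
plan([.45,-.1515,.0915],90)
E
```

```text
tool_pos: [0.449, -0.1507, 0.1285]
contact_force: [0.1, -0.1, 0.1]
time: 29.18
tool_pos: [0.4499, -0.1524, 0.0964]
ee_rot: [[0.0, 1.0, 0.001], [1.0, -0.0, -0.001], [-0.001, 0.001, -1.0]]
contact_force: [0.1, -0.3, 0.8]
finger_gap: -0.002
finger_force: 0.0
pos [ 0.4499 -0.1524  0.0964] yaw 90.0 tilt [ 0.001 -0.001] -> travel [0.009 0.001 0.049] turnz -0.0001
```

```bash

python3 -m crank '[{"travel":[0,0,0.03],"turn":[0,0,0],"gripper":0},{"travel":[0,0,0.045],"turn":[0,0,0],"gripper":0},{"travel":[0,0,0.045],"turn":[0,0,0],"gripper":0}]' | grep -E "tool_pos|contact"
python3 -m crank '[{"travel":[0,0.06,0],"turn":[0,0,0],"gripper":0},{"travel":[0,0.12,0],"turn":[0,0,0],"gripper":0},{"travel":[0,0.19,0],"turn":[0,0,0],"gripper":0},{"travel":[0,0.26,0],"turn":[0,0,0],"gripper":0},{"travel":[0,0.33,0],"turn":[0,0,0],"gripper":0},{"travel":[0,0.4,0],"turn":[0,0,0],"gripper":0}]' | grep -E "tool_pos|contact"
python3 -m crank '[{"travel":[0,0.07,0],"turn":[0,0,0],"gripper":0},{"travel":[0,0.14,0],"turn":[0,0,0],"gripper":0},{"travel":[0,0.21,0],"turn":[0,0,0],"gripper":0},{"travel":[0,0.28,0],"turn":[0,0,0],"gripper":0},{"travel":[0,0.35,0],"turn":[0,0,0],"gripper":0},{"travel":[0,0.41,0],"turn":[0,0,0],"gripper":0},{"travel":[0,0.46,0],"turn":[0,0,0],"gripper":0},{"travel":[0,0.46,0],"turn":[0,0,0],"gripper":0}]' | grep -E "tool_pos|contact"
python3 - <<'E'
from h import *
C,im=snap("wrist","w10")
for c in blobs(im,(40,50,20),(90,255,255),(100,60,460,419),60,3): print("green",c.mean((0,1)).round(1),*rect(C,c,.108))
for c in blobs(im,(12,80,60),(35,255,255),(240,40,340,230),40,3): print("brass",c.mean((0,1)).round(1),*rect(C,c,.12))
E
```

```text
tool_pos: [0.4491, -0.1523, 0.091]
contact_force: [0.1, -0.1, -0.3]
tool_pos: [0.4901, -0.1524, 0.091]
contact_force: [0.9, -0.1, -0.3]
tool_pos: [0.5361, -0.1525, 0.0912]
contact_force: [-0.4, -0.1, 0.1]
green [176.4 362.4] [ 0.4844 -0.2028] [11.1  4.1] 40.7
green [357.4 216.5] [ 0.5707 -0.1243] [28.9 14. ] 56.4
brass [255.9 222.5] [ 0.5272 -0.122 ] [6.8 5.6] 179.9
brass [253.  136.6] [ 0.527  -0.0882] [17.2  7. ] 90.9
```

Rail A dropped into the chute (seen past the lip). On to rail B.

```bash

python3 -m crank '[{"travel":[0,0,-0.35],"turn":[0,0,0],"gripper":0},{"travel":[0,0,-0.4],"turn":[0,0,0],"gripper":0},{"travel":[-0.48,-0.4,-0.4],"turn":[0,0,0],"gripper":0},{"travel":[-0.48,-0.88,-0.4],"turn":[0,0,0],"gripper":0},{"travel":[-0.48,-0.88,-0.4],"turn":[0,0,0],"gripper":0},{"travel":[-0.48,-0.88,-0.4],"turn":[0,0,0],"gripper":0}]' | grep -E "tool_pos|contact"
python3 -m crank '[{"travel":[0,0,0.12],"turn":[0,0,0],"gripper":0},{"travel":[0,0,0.24],"turn":[0,0,0],"gripper":0},{"travel":[0,0,0.32],"turn":[0,0,0],"gripper":0},{"travel":[0,0,0.39],"turn":[0,0,0],"gripper":0},{"travel":[0,0,0.39],"turn":[0,0,0],"gripper":0},{"travel":[0,0,0.39],"turn":[0,0,0],"gripper":0}]'| grep -E "tool_pos|contact"
python3 - <<'E'
from h import *
plan([.45,-.201,.091],90)
C,im=snap("wrist","w11")
for c in blobs(im,(40,50,20),(90,255,255),(100,0,460,419),60,3): print("green",c.mean((0,1)).round(1),*rect(C,c,.108))
for c in blobs(im,(12,80,60),(35,255,255),(100,0,340,250),40,3): print("brass",c.mean((0,1)).round(1),*rect(C,c,.12))
E
```

```text
tool_pos: [0.4437, -0.2007, 0.1304]
contact_force: [0.7, -0.1, -0.6]
tool_pos: [0.447, -0.1997, 0.0909]
contact_force: [0.4, -0.3, -0.0]
pos [ 0.447  -0.1997  0.0909] yaw 90.0 tilt [-0.002  0.001] -> travel [-0.013  0.03  -0.001] turnz -0.0
green [374.3 270.6] [ 0.4905 -0.2   ] [42.5 20.9] 76.5
brass [333.   35.7] [ 0.4648 -0.1018] [21.5  5.8] 93.2
```

```bash

python3 -m crank '[{"travel":[0,0.07,0],"turn":[0,0,0],"gripper":0},{"travel":[0,0.14,0],"turn":[0,0,0],"gripper":0},{"travel":[0,0.21,0],"turn":[0,0,0],"gripper":0},{"travel":[0,0.28,0],"turn":[0,0,0],"gripper":0},{"travel":[0,0.35,0],"turn":[0,0,0],"gripper":0},{"travel":[0,0.42,0],"turn":[0,0,0],"gripper":0}]' | grep -E "tool_pos|contact"
python3 -m crank '[{"travel":[0,0.07,0],"turn":[0,0,0],"gripper":0},{"travel":[0,0.14,0],"turn":[0,0,0],"gripper":0},{"travel":[0,0.21,0],"turn":[0,0,0],"gripper":0},{"travel":[0,0.28,0],"turn":[0,0,0],"gripper":0},{"travel":[0,0.35,0],"turn":[0,0,0],"gripper":0},{"travel":[0,0.41,0],"turn":[0,0,0],"gripper":0},{"travel":[0,0.47,0],"turn":[0,0,0],"gripper":0},{"travel":[0,0.47,0],"turn":[0,0,0],"gripper":0}]' | grep -E "tool_pos|contact"
python3 - <<'E'
from h import *
C,im=snap("wrist","w12")
for c in blobs(im,(40,50,20),(90,255,255),(60,60,500,419),60,3): print("green",c.mean((0,1)).round(1),*rect(C,c,.108))
E
```

```text
tool_pos: [0.49, -0.2004, 0.0922]
contact_force: [-1.2, 0.5, -0.5]
tool_pos: [0.5372, -0.2005, 0.0922]
contact_force: [0.4, -0.3, 0.2]
green [336.  216.6] [ 0.5624 -0.1731] [29.9 13.7] 70.7
green [360.9 144.8] [ 0.5713 -0.1412] [28.6 13.7] 55.1
```

Rail B is in the chute too. Rail C is next.

```bash

python3 -m crank '[{"travel":[0,0,-0.35],"turn":[0,0,0],"gripper":0},{"travel":[0,0,-0.4],"turn":[0,0,0],"gripper":0},{"travel":[-0.4,-0.4,-0.4],"turn":[0,0,0],"gripper":0},{"travel":[-0.6,-0.97,-0.4],"turn":[0,0,0],"gripper":0},{"travel":[-0.6,-0.97,-0.4],"turn":[0,0,0],"gripper":0},{"travel":[-0.6,-0.97,-0.4],"turn":[0,0,0],"gripper":0}]' | grep -E "tool_pos|contact"
python3 - <<'E'
from h import *
plan([.436,-.3145,.13],90)
C,im=snap("wrist","w13")
for c in blobs(im,(40,50,20),(90,255,255),(60,0,500,419),60,3): print("green",c.mean((0,1)).round(1),*rect(C,c,.108))
E
```

```text
tool_pos: [0.435, -0.2617, 0.1316]
contact_force: [1.3, -0.1, 0.3]
pos [ 0.435  -0.2617  0.1316] yaw 89.7 tilt [-0.002 -0.   ] -> travel [-0.528  0.012  0.016] turnz -0.0015
green [345.7 295.4] [ 0.4768 -0.3015] [23.4 19.9] 82.6
green [481.8  90.9] [ 0.538  -0.1818] [57.9 17.7] 84.8
```

```bash

python3 -m crank '[{"travel":[-0.52,0,0],"turn":[0,0,0],"gripper":0},{"travel":[-0.52,0,0],"turn":[0,0,0],"gripper":0},{"travel":[-0.52,0,0.13],"turn":[0,0,0],"gripper":0},{"travel":[-0.52,0,0.26],"turn":[0,0,0],"gripper":0},{"travel":[-0.52,0,0.34],"turn":[0,0,0],"gripper":0},{"travel":[-0.52,0,0.4],"turn":[0,0,0],"gripper":0},{"travel":[-0.52,0,0.4],"turn":[0,0,0],"gripper":0},{"travel":[-0.52,0,0.4],"turn":[0,0,0],"gripper":0}]'| grep -E "tool_pos|contact"
python3 - <<'E'
from h import *
plan([.436,-.3145,.0915],90)
C,im=snap("wrist","w14")
for c in blobs(im,(40,50,20),(90,255,255),(60,0,500,419),60,3): print("green",c.mean((0,1)).round(1),*rect(C,c,.108))
E
```

```text
tool_pos: [0.4393, -0.312, 0.0919]
contact_force: [0.0, -0.2, -0.2]
pos [ 0.4393 -0.312   0.0919] yaw 90.0 tilt [-0.  0.] -> travel [-0.025 -0.033  0.004] turnz -0.0001
green [356.8 269.9] [ 0.4754 -0.3128] [43.5 19.9] 82.8
```

C is at (.4754,-.3128), straight ahead. Pushing it.

```bash

python3 -m crank '[{"travel":[0,0.07,0],"turn":[0,0,0],"gripper":0},{"travel":[0,0.14,0],"turn":[0,0,0],"gripper":0},{"travel":[0,0.21,0],"turn":[0,0,0],"gripper":0},{"travel":[0,0.28,0],"turn":[0,0,0],"gripper":0},{"travel":[0,0.35,0],"turn":[0,0,0],"gripper":0},{"travel":[0,0.42,0],"turn":[0,0,0],"gripper":0},{"travel":[0,0.49,0],"turn":[0,0,0],"gripper":0}]' | grep -E "tool_pos|contact"
python3 -m crank '[{"travel":[0,0.07,0],"turn":[0,0,0],"gripper":0},{"travel":[0,0.14,0],"turn":[0,0,0],"gripper":0},{"travel":[0,0.21,0],"turn":[0,0,0],"gripper":0},{"travel":[0,0.28,0],"turn":[0,0,0],"gripper":0},{"travel":[0,0.35,0],"turn":[0,0,0],"gripper":0},{"travel":[0,0.42,0],"turn":[0,0,0],"gripper":0},{"travel":[0,0.51,0],"turn":[0,0,0],"gripper":0},{"travel":[0,0.51,0],"turn":[0,0,0],"gripper":0}]' | grep -E "tool_pos|contact"
python3 -m crank '[{"travel":[0,0,-0.35],"turn":[0,0,0],"gripper":0},{"travel":[0,0,-0.8],"turn":[0,0,0],"gripper":0},{"travel":[0,0,-1],"turn":[0,0,0],"gripper":0},{"travel":[0,0,-1],"turn":[0,0,0],"gripper":0}]' | grep -E "tool_pos|contact"
python3 - <<'E'
from h import *
C,im=snap("wrist","w15")
for c in blobs(im,(40,50,20),(90,255,255),(60,0,500,419),60,3): print("green",c.mean((0,1)).round(1),*rect(C,c,.03))
C,im=snap("top","t15")
for c in blobs(im,(0,120,80),(8,255,255),(230,190,275,235)): print("lever",c.mean((0,1)),*rect(C,c,.1))
for c in blobs(im,(15,80,80),(35,255,255),(295,225,335,260)): print("gauge",c.mean((0,1)),*rect(C,c,.12))
for c in blobs(im,(0,120,80),(8,255,255),(115,190,165,280)): print("grip",c.mean((0,1)),*rect(C,c,.045))
for c in blobs(im,(0,0,150),(179,70,255),(160,235,265,275),60,5): print("stray",c.mean((0,1)))
cv2.imwrite("pics/chk.png",cv2.resize(im[140:300,100:420],(800,400))[:,:,::-1])
E
```

```text
tool_pos: [0.4888, -0.3123, 0.092]
contact_force: [-0.0, -0.2, -0.2]
tool_pos: [0.5406, -0.3126, 0.0923]
contact_force: [-0.2, -0.5, -0.1]
tool_pos: [0.5422, -0.3149, 0.2003]
contact_force: [0.6, -0.1, 1.3]
green [297.1 177.4] [ 0.5624 -0.3164] [46.9 21. ] 78.8
green [317.9  33.3] [ 0.5781 -0.1903] [62.3 26.6] 78.9
lever [250.03846154 213.92307692] [0.551  0.0565] [23.8 21.9] 161.7
gauge [313.41666667 242.44444444] [ 0.4765 -0.1027] [25.9 25.6] 173.2
grip [133.11111111 212.14814815] [0.5633 0.3691] [27.7 13.3] 3.0
```

All rails are down and the gauge is unmoved. I'll check the blade depth numerically, then plan the lever.

```bash
python3 - <<'E'
from h import *
C=cam("top");im=cv2.imread("pics/t15.png")[:,:,::-1]
for c in blobs(im,(0,0,120),(179,60,255),(115,195,160,245),40,3): print("plate",c.mean((0,1)),*rect(C,c,.005))
for c in blobs(im,(22,120,80),(35,255,255),(115,180,160,220)): print("rack",*rect(C,c,.022))
# bays: module tops
for c in blobs(im,(0,0,150),(179,50,255),(165,175,270,230),20,3): print("dock",*rect(C,c,.048))
o=cv2.resize(im[175:240,110:275],None,fx=4.8,fy=4.8,interpolation=2);cv2.imwrite("pics/chk2.png",o[:,:,::-1])
plan([.53,.0565,.2],90)
E
```

```text
plate [136.1038961  214.94805195] [0.5634 0.3729] [43.2 41.8] 90.4
rack [0.6047 0.3672] [68.1 44.8] 87.5
dock [0.5915 0.152 ] [242.3  85.2] 84.8
pos [ 0.5395 -0.3129  0.1937] yaw 89.9 tilt [ 0.002 -0.002] -> travel [ 3.694 -0.099 -0.071] turnz -0.0003
```

View pics/chk2.png

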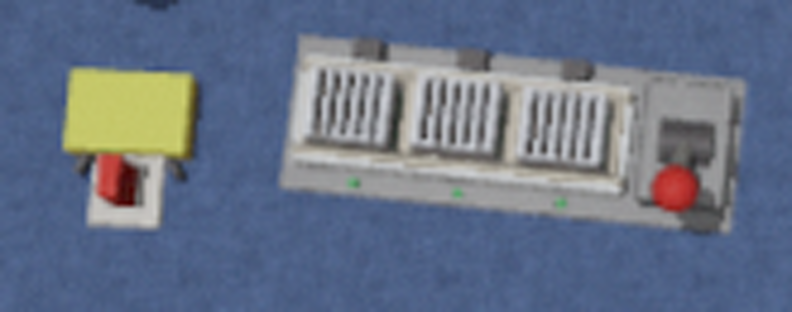

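```bash
python3 - <<'E'
from h import *
y=np.radians(101.3);c,s=np.cos(y),np.sin(y)
R=np.array([[c,s,0],[s,-c,0],[0,0,-1.]])
z=np.array([.003,0,-1]);R[:,2]=z/np.linalg.norm(z);R[2,0]=.003*c;R[2,1]=.003*s
C=cam("wrist",dict(ee_rot=R,tool_pos=np.array([.4625,.2663,.1265])))
im=cv2.imread("pics/w6.png")[:,:,::-1]
W=blobs(im,(0,0,120),(179,60,255),(390,30,480,130),100,3);Y=blobs(im,(20,100,60),(38,255,255),(430,30,559,160),200,3)
P=np.array([cast(C,*q[0],.005) for q in max(W,key=cv2.contourArea)]);Q=np.array([cast(C,*q[0],.022) for q in max(Y,key=cv2.contourArea)])
u=np.array([np.cos(np.radians(-2.4)),np.sin(np.radians(-2.4))])
print("rear",np.percentile(P[:,:2]@u,[0,2,5,10]).round(4),"rack back",(Q[:,:2]@u).max().round(4),np.percentile(Q[:,:2]@u,[90,98]).round(4))
F=np.array([cast(C,*q[0],0.0) for q in max(Y,key=cv2.contourArea)]);print("rack front",np.percentile(F[:,:2]@u,[0,2,5]).round(4),np.percentile(Q[:,:2]@u,[0,2,5]).round(4))
E
```

```text
rear [0.5298 0.53   0.5301 0.5303] rack back 0.6168 [0.6164 0.6166]
rack front [0.5706 0.5713 0.573 ] [0.5597 0.5604 0.5619]
```

The blade is home to within 1 mm (rear edge 40.8 mm in front of the mouth) and all three modules are in their bays. On to the lever: ball at about (.552,.060), z≈.096, pushed along dock +x to about (.628,.053).

```bash

python3 -m crank '[{"travel":[0.95,-0.09,0],"turn":[0,0,0],"gripper":0},{"travel":[0.95,-0.09,0],"turn":[0,0,0],"gripper":0},{"travel":[0.95,-0.09,0],"turn":[0,0,0],"gripper":0}]' | grep -E "tool_pos"
python3 -m crank '[{"travel":[0.95,-0.09,0],"turn":[0,0,0],"gripper":0},{"travel":[0.95,-0.09,0],"turn":[0,0,0],"gripper":0},{"travel":[0.95,-0.09,0],"turn":[0,0,0],"gripper":0}]' | grep -E "tool_pos"
python3 -m crank '[{"travel":[0.95,-0.12,0],"turn":[0,0,0],"gripper":0},{"travel":[0.95,-0.12,0],"turn":[0,0,0],"gripper":0},{"travel":[0.95,-0.12,0],"turn":[0,0,0],"gripper":0}]' | grep -E "tool_pos"
python3 -m crank '[{"travel":[0.9,-0.07,0],"turn":[0,0,0.03],"gripper":0},{"travel":[0.9,-0.07,0],"turn":[0,0,0.03],"gripper":0},{"travel":[0.9,-0.07,0],"turn":[0,0,0.03],"gripper":0},{"travel":[0.9,-0.07,0],"turn":[0,0,0.03],"gripper":0},{"travel":[0.9,-0.07,0],"turn":[0,0,0.03],"gripper":0}]' | grep -E "tool_pos|contact"
python3 - <<'E'
from h import *
plan([.505,.0645,.068],84.5)
C,im=snap("wrist","w16")
for c in blobs(im,(0,120,80),(8,255,255),None,100): print("ball",c.mean((0,1)),*rect(C,c,.1))
E
```

```text
tool_pos: [0.5279, -0.2125, 0.1888]
tool_pos: [0.519, -0.1177, 0.1894]
tool_pos: [0.5073, -0.0235, 0.1901]
tool_pos: [0.5021, 0.0621, 0.1911]
contact_force: [0.4, 0.6, -0.0]
pos [0.5021 0.0621 0.1911] yaw 84.6 tilt [-0.001 -0.001] -> travel [0.028 0.028 1.231] turnz 0.0007
ball [343.2688172  198.80645161] [0.5519 0.0604] [26.1 24.9] 112.6
```

```bash

python3 -m crank '[{"travel":[0.025,0,0.4],"turn":[0,0,0],"gripper":0},{"travel":[0.025,0,0.8],"turn":[0,0,0],"gripper":0},{"travel":[0.025,0,0.8],"turn":[0,0,0],"gripper":0}]' | grep -E "tool_pos"
python3 -m crank '[{"travel":[0,0,0.4],"turn":[0,0,0],"gripper":0},{"travel":[0,0,0.4],"turn":[0,0,0],"gripper":0},{"travel":[0,0,0.4],"turn":[0,0,0],"gripper":0}]' | grep -E "tool_pos|contact"
python3 -m crank '[{"travel":[0,0.12,0],"turn":[0,0,0],"gripper":0},{"travel":[0,0.24,0],"turn":[0,0,0],"gripper":0},{"travel":[0,0.36,0],"turn":[0,0,0],"gripper":0},{"travel":[0,0.48,0],"turn":[0,0,0],"gripper":0},{"travel":[0,0.6,0],"turn":[0,0,0],"gripper":0},{"travel":[0,0.7,0],"turn":[0,0,0],"gripper":0},{"travel":[0,0.8,0],"turn":[0,0,0],"gripper":0},{"travel":[0,0.8,0],"turn":[0,0,0],"gripper":0}]' | grep -E "tool_pos|contact"
python3 -m crank '[{"travel":[0,0.06,0],"turn":[0,0,0],"gripper":0},{"travel":[0,0.12,0],"turn":[0,0,0],"gripper":0},{"travel":[0,0.15,0],"turn":[0,0,0],"gripper":0},{"travel":[0,0.15,0],"turn":[0,0,0],"gripper":0}]' | grep -E "tool_pos|contact"
python3 - <<'E'
from h import *
C,im=snap("top","t17")
for c in blobs(im,(0,120,80),(8,255,255),(230,160,290,235)): print("lever",c.mean((0,1)),*rect(C,c,.1))
C,im=snap("wrist","w17")
for c in blobs(im,(0,120,80),(8,255,255),None,60): print("ball",c.mean((0,1)),*rect(C,c,.1))
E
```

```text
tool_pos: [0.4968, 0.0636, 0.104]
tool_pos: [0.5015, 0.064, 0.0713]
contact_force: [-0.6, 0.9, -0.1]
tool_pos: [0.5852, 0.0567, 0.0744]
contact_force: [-0.1, 0.1, 0.0]
tool_pos: [0.5975, 0.056, 0.0719]
contact_force: [0.6, 0.5, -0.3]
ball [341.43030303 286.96969697] [0.6242 0.0546] [25.9 24.1] 104.1
```

```bash

python3 -m crank '[{"travel":[0,0.03,0],"turn":[0,0,0],"gripper":0},{"travel":[0,0.05,0],"turn":[0,0,0],"gripper":0},{"travel":[0,0.05,0],"turn":[0,0,0],"gripper":0}]' | grep -E "tool_pos|contact"
python3 -m crank '[{"travel":[0,0.03,0],"turn":[0,0,0],"gripper":0},{"travel":[0,0.05,0],"turn":[0,0,0],"gripper":0},{"travel":[0,0.05,0],"turn":[0,0,0],"gripper":0}]' | grep -E "tool_pos|contact"
python3 - <<'E'
from h import *
C,im=snap("wrist","w18")
for c in blobs(im,(0,120,80),(8,255,255),None,60): print("ball",c.mean((0,1)),*rect(C,c,.1))
E
```

```text
tool_pos: [0.602, 0.0557, 0.0717]
contact_force: [-0.3, -0.8, -0.5]
tool_pos: [0.6026, 0.0557, 0.0716]
contact_force: [-13.9, 1.0, 8.0]
ball [338.73006135 285.49079755] [0.6288 0.0552] [26.4 22.8] 111.4
```

The lever is at its stop: 13.9 N, with 77 mm of ball travel against an expected 76.7. Backing away, then a final numeric check.

```bash

python3 -m crank '[{"travel":[0,-0.2,0],"turn":[0,0,0],"gripper":0},{"travel":[0,-0.4,0],"turn":[0,0,0],"gripper":0},{"travel":[0,-0.6,-0.3],"turn":[0,0,0],"gripper":0},{"travel":[0,-0.6,-1],"turn":[0,0,0],"gripper":0},{"travel":[0,-0.6,-1],"turn":[0,0,0],"gripper":0}]' | grep -E "tool_pos|contact"
python3 -m crank '[{"travel":[-0.9,-0.6,-0.5],"turn":[0,0,0],"gripper":0},{"travel":[-0.9,-0.6,-0.5],"turn":[0,0,0],"gripper":0},{"travel":[-0.9,-0.6,-0.5],"turn":[0,0,0],"gripper":0},{"travel":[-0.9,-0.6,-0.5],"turn":[0,0,0],"gripper":0}]' | grep -E "time|tool_pos|contact"
python3 - <<'E'
from h import *
C,im=snap("top","t19");a=cv2.imread("pics/t15.png")[:,:,::-1]
for c in blobs(im,(0,120,80),(8,255,255),(230,160,290,235)): print("lever",*rect(C,c,.1))
for c in blobs(im,(0,120,80),(8,255,255),(115,190,165,280)): print("grip",*rect(C,c,.045))
for r_,n in (((165,180,240,220),"mods"),((115,180,160,240),"blade"),((295,170,415,275),"station")):
    x0,y0,x1,y1=r_;print(n,"diff",np.abs(im[y0:y1,x0:x1].astype(int)-a[y0:y1,x0:x1]).max(2).__gt__(60).sum())
E
```

```text
tool_pos: [0.5471, 0.061, 0.1744]
contact_force: [1.7, -0.2, 0.0]
time: 39.98
tool_pos: [0.4791, -0.0264, 0.2264]
contact_force: [1.6, -0.3, 1.1]
lever [0.6255 0.0488] [18.6 18.1] 0.5
grip [0.563  0.3714] [29.  14.8] 9.1
mods diff 0
blade diff 0
station diff 4122
```

```bash
python3 -c "
from bench import r
print(r.job_done())"
```

```text
the job is handed in; nothing more can be done
None
```

The job is handed in, with no verdict returned: my checks showed all three rails in the chute, the gauge unmoved, three modules seated, the blade home, and the lever thrown last to its stop; while seating module 2 I briefly pressed with about 63 N before backing off and re-aligning.

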